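Lay out the ceramist's bench for the next case

ROBOT

A 6-joint arm with a two-finger parallel gripper is mounted at the origin on the work surface. World frame = base frame: x ahead of the robot, y to its left, z up, the work surface at z = 0. Lengths are in m, angles in degrees, forces in N, time in s.
With the tool pointing down it reaches from about 0.4 to 0.825 m from the base axis. Payload 7 kg.
Tool frame: the origin (TCP) lies at the very end of the fingers, on their centre line; the grasp point (between the pads) lies 19 mm behind it; x points along the fingers, y is the direction in which the jaws open and shut, and the axes are right-handed (so a half turn about x gives the same grasp; the last joint's range is limited). The gripper opens to 88 mm and grips with 3 to 60 N. Pads are 19 mm wide; open, the fingers measure 130 mm over their backs; the gripper's body (78 mm by 193 mm) begins 47 mm behind the grasp point.
Start: joints at [-55.457, 20.546, 0.682, 0, -70.136, -16.507], TCP at [0.209, -0.642, 0.227] pointing down, gripper open.
Joint ranges: [-176.03, 176.03], [-82.01, 121.73], [-58.28, 71.71], [-173.87, 95.51], [-174.79, -0.11], [-173.66, 173.66]. Speed limits (degrees/s): [136.94, 136.94, 172.46, 180, 180, 180].

INTERFACE

Orientations are given as [roll, pitch, yaw] about the fixed x, y, z axes, in that order (R = Rz(yaw) Ry(pitch) Rx(roll)).
In Python, from plant import * gives the robot as it stands. The module is installed in compiled form; this text tells all that it offers.
- The arm moves only by the shell command python3 -m creep 'ROWS' [FORCE]. ROWS is a JSON object of lists of equal length, an entry for each row: "jaw": the closure, from -1 (fully open) to 1 (shut); "translation": the shift along the tool's x, y, z in m, a list of three; "roll": the turn about the tool's x in rad. A call has exactly 10 rows; each row shifts and turns the commanded pose from where the row before left it, along the tool's axes as they then stand; what a row does not reach is not made up. A row lasts 1/10 s, in which the tool goes at most 50 mm and 8.59 degrees, less where a joint would pass 70% of its speed; a pose out of reach is approached as far as the arm can. A call with a gripper value outside its range is refused whole. The fingers move at their own pace and stop on an object; FORCE is the grip in N (left out, the last holds). Time passes only in rows, so rows that do not move let the fingers close, or fill a call up. It gives the time, the measured TCP pose, the force and the opening at its end, in the units of the state.
- get_state(): the state, without advancing time (a new reading comes with each control period).
- capture(name): name is "scene" or "top" or "wrist"; returns a dict with "image" (384x512x3 uint8, red, green, blue), "fovy" (degrees; the focal length in pixels is half the picture's height over the tangent of half this angle, whatever the lens; pixels are square), "cx", "cy" (the principal point, pixels), "D" ([k1, k2, p1, p2, k3] as OpenCV has them; the pictures are not rectified), "pose" (4x4, takes a point from camera to world coordinates); the wrist camera has in their place "tool_from_camera" (4x4, takes a point from camera to tool coordinates, whose origin is the TCP and whose axes are the tool frame's). Camera axes: x right, y up, looking along -z (the intrinsics and any distortion apply to the point x, -y, -z); pixel columns grow to the right and rows downward; lengths in m; the calibration is good to about 2 mm. A picture is of the moment at which its call begins: read the wrist's pose just before it. There is no depth.
- close_job(): hands the job in, once; it reports no verdict.
The state is a dict: "time_s": time; "joints": joint angles; "qd": joint speeds; "joint_torque": joint torques, N m; "tcp_pos": TCP position; "eef_rot": TCP orientation; "contact_force": force on the tool from outside, world axes, zero at the start; "moment": the same for the moment, N m; "gripper_width": finger opening in m.
Only numpy, scipy, OpenCV 4.12 (cv2) and the standard library are available. Lean on these libraries where they do the work, as an engineer would, in place of code of your own. Each camera call takes 0.05 s, during which the arm holds its last target.

TASK

Unstack the casts: stand the small quadrant cast in the middle of the steel turntable, and lay the glass spacer plate flat on the middle of the plate pile. Then lay out the row on the black mat, each thing in the centre of its printed ring: the U-shaped arch cast in the middle ring, the squat jar in the ring between the cast and the white bowl, and the tall jar in the ring between the cast and the bur block. Keep the casts, the plate and the jars upright throughout, and leave everything standing still.

Things in the scene. Friction and masses are not known exactly. Their poses are not given: they have to be found in the camera images.
- arch_cast: Loose cream plaster cast, U-shaped, teeth on top: 62 mm along x (open end +x, front teeth -x), 52 mm across y, 28 mm high (base 16, narrower teeth above). Straight legs from x = -5 to 31 mm: grip across y near x = 0. At the start it stands on the bench with spacer_plate on its teeth and quadrant_cast on that. 0.09 kg. Origin: centre of its outline's underside; z up.
- spacer_plate: Loose frosted pale greenish glass plate, 44 mm along x, 64 mm along y, 8 mm thick, 0.055 kg. At the start on the arch cast's teeth, underside 28 mm above the bench, at about the cast's yaw; it overhangs the cast about 6 mm at each y side, and the cast sticks out about 9 mm at each x end: grip across y (64 mm). Origin: centre of its underside; z up.
- quadrant_cast: Loose cream plaster cast of a quarter jaw: a straight bar 36 mm along x, 22 mm across y, 20 mm high (base 10 mm high over all of it, above it four teeth in a row 12 mm wide), 0.03 kg. At the start on top of the spacer plate, its underside 36 mm above the bench. Origin: centre of its underside; z up.
- tall_jar: Tall round powder jar, closed, pale with a white screw lid: 40 mm diameter over the lid (36 mm below it), 60 mm high, lid 14 mm high; loose, about 0.07 kg. Origin: centre of its underside; z is up.
- squat_jar: Squat round powder jar, closed, pale with a white screw lid: 58 mm diameter over the lid (54 mm below it), 36 mm high, lid 14 mm high; loose, about 0.07 kg. Origin: centre of its underside; z is up.
- mat: Black rubber mat fixed to the bench, 110 mm along x, 500 mm along y, 3 mm thick. Three thin white rings of 80 mm diameter are printed on it in a row, centred at y = +100, 0 and -100 mm, x = 0. The bowl and the bur block stand on it near its ends (about y = +200 and -200 mm), either way round. Origin: centre of its underside; z up.
- bowl: White ribbed ceramic bowl, open, 84 mm diameter at the rim, 45 mm high; fixed, standing near one end of the mat. Origin: centre of its underside; z is up.
- bur_block: Square aluminium block, 50 x 50 x 22 mm, with nine short burs standing in it (45 mm high in all); fixed, standing near the other end of the mat. Origin: centre of its underside; z is up.
- plate_pile: The plate pile: a square cork pad, 100 x 100 x 4 mm, with two larger frosted pale greenish glass plates lying on it, each 70 mm along x, 90 mm along y, 8 mm thick; fixed. Origin: centre of the pad's underside; the top of the pile is flat and 20.4 mm above it; z is up.
- turntable: Low round steel bench turntable, locked and fixed: a flat disc of 84 mm diameter on a foot, with a thin dark ring of 52 mm diameter engraved about its centre. Origin: centre of the foot's underside; its flat top is 30 mm above it; z is up.
Things that resemble listed ones, but are neither listed nor needed, are in the scene too. Of the things that look like the spacer_plate, the smaller one is meant. What is shaped like the arch_cast but pink is not meant.

How it is judged:
By the outcome, as a careful person would: the job done as asked, in the order asked, and still so for the second after the job is handed in, with the robot touching nothing.
It also fails if it takes over 120 s, if anything falls off the work surface, if the arm or the gripper's body presses on something with over 40 N, if the wrist force passes 120 N, or if a joint passes its speed limit or range.

## Working session

There is one attempt and no reset: what is moved stays moved. The work goes in short steps, Python scripts to look and compute and a shell command to move; the robot and the scene stay as the last step left them, time stands still between calls to the robot, and variables do not carry over. Pictures are saved under pics/ and viewed, and the job is handed in when it is done.

```bash
mkdir -p pics; ls
python3 - <<'E'
from plant import *
import cv2
s=get_state(); print(s)
for n in ["scene","top","wrist"]:
    c=capture(n); cv2.imwrite(f"pics/{n}0.png",c["image"][:,:,::-1])
    print(n,{k:v for k,v in c.items() if k!="image"})
E
```

```text
pics
{'time_s': 0.0, 'joints': array([-5.54547410e+01,  2.05919791e+01,  6.34784249e-01, -1.91456318e-02,
       -7.01336413e+01, -1.65066782e+01]), 'qd': array([-0.03825036, -0.08617568, -0.03996132, -0.01514621,  0.04402875,
        0.09931474]), 'joint_torque': array([-5.38078948e-04, -5.82715917e+01,  2.93045139e+01,  6.99713096e+00,
        6.86232830e-03, -1.04515620e-04]), 'tcp_pos': array([ 0.20884785, -0.6413899 ,  0.22562726]), 'eef_rot': array([ 95.30082188,  89.90739733, 113.33288213]), 'contact_force': array([ 0.06616305,  0.1445716 , -0.6312679 ]), 'moment': array([-0.01283116, -0.03739335,  0.04282207]), 'gripper_width': 0.08754360570380967}
scene {'fovy': 45.83890925883801, 'cx': 260.25235704810416, 'cy': 183.36843737843594, 'D': array([0.04575646, 0.        , 0.        , 0.        , 0.        ]), 'pose': array([[ 0.84870691, -0.28103795,  0.44801144,  1.04764497],
       [ 0.52867716,  0.47332788, -0.70460001, -0.85045375],
       [-0.01403696,  0.83485232,  0.55029499,  0.72858911],
       [ 0.        ,  0.        ,  0.        ,  1.        ]])}
top {'fovy': 45.82351
[... 219 characters left out ...]
0.99995286,  0.00569436,  0.00786412,  0.01165789],
       [ 0.00825348,  0.07193318,  0.9973753 ,  1.18280015],
       [ 0.        ,  0.        ,  0.        ,  1.        ]])}
wrist {'fovy': 59.93586845886587, 'cx': 261.766252917879, 'cy': 195.88548854014155, 'D': array([-0.03677968,  0.        ,  0.        ,  0.        ,  0.        ]), 'tool_from_camera': array([[ 2.59469515e-04,  2.91938080e-01, -9.56437186e-01,
        -1.57158846e-01],
       [ 9.99999870e-01, -4.95689943e-04,  1.19985622e-04,
        -9.17281464e-04],
       [-4.39067922e-04, -9.56437092e-01, -2.91938171e-01,
        -7.98649234e-02],
       [ 0.00000000e+00,  0.00000000e+00,  0.00000000e+00,
         1.00000000e+00]])}
```

View pics/top0.png

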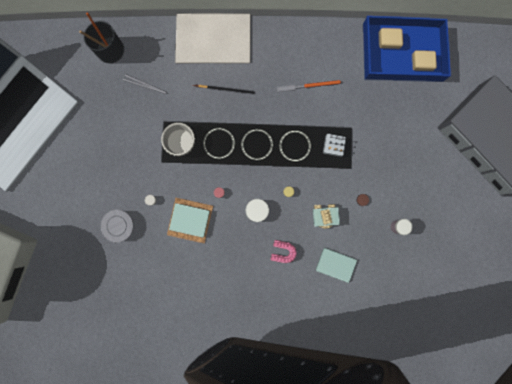

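View pics/scene0.png

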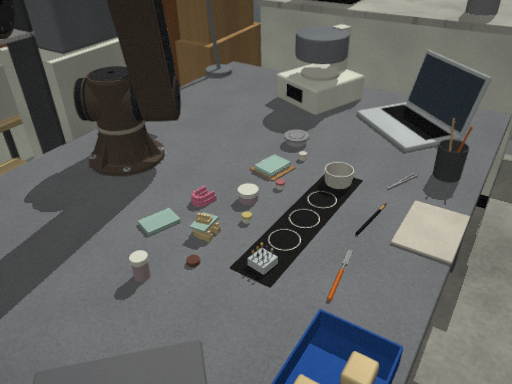

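View pics/wrist0.png

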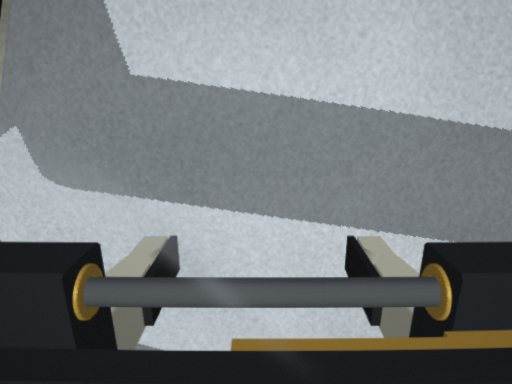

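```bash
cat > geo.py <<'E'
from plant import *
import numpy as np, cv2
from scipy.spatial.transform import Rotation as Ro
def K(c):
    f=192/np.tan(np.radians(c["fovy"]/2)); return np.array([[f,0,c["cx"]],[0,f,c["cy"]],[0,0,1.]])
def toolpose(s=None):
    s=s or get_state(); T=np.eye(4); T[:3,:3]=Ro.from_euler('xyz',s["eef_rot"],degrees=True).as_matrix(); T[:3,3]=s["tcp_pos"]; return T
def shot(n,save=None):
    s=get_state() if n=="wrist" else None
    c=capture(n)
    if n=="wrist": c["pose"]=toolpose(s)@c["tool_from_camera"]
    if save: cv2.imwrite(f"pics/{save}.png",c["image"][:,:,::-1])
    return c
def ray(c,px):
    p=cv2.undistortPoints(np.array(px,float).reshape(-1,1,2),K(c),c["D"]).reshape(-1,2)
    d=np.c_[p[:,0],-p[:,1],-np.ones(len(p))]@c["pose"][:3,:3].T
    return c["pose"][:3,3],d
def plane(c,px,z):
    o,d=ray(c,px); return o+d*((z-o[2])/d[:,2])[:,None]
def tri(obs): # list of (cam,px)
    A=np.zeros((3,3));b=np.zeros(3);L=[]
    for c,p in obs:
        o,d=ray(c,[p]);d=d[0]/np.linalg.norm(d[0]);P=np.eye(3)-np.outer(d,d);A+=P;b+=P@o;L.append((P,o))
    x=np.linalg.solve(A,b); return x,[round(1000*np.linalg.norm(P@(x-o)),1) for P,o in L]
def proj(c,X):
    X=np.atleast_2d(X); p=(X-c["pose"][:3,3])@c["pose"][:3,:3]; p=p*[1,-1,-1]
    return cv2.projectPoints(p,np.zeros(3),np.zeros(3),K(c),c["D"])[0].reshape(-1,2)
def blobs(mask,amin=30,amax=1e5):
    cs,_=cv2.findContours(mask.astype(np.uint8),cv2.RETR_EXTERNAL,cv2.CHAIN_APPROX_NONE)
    return [k for k in cs if amin<cv2.contourArea(k)<amax]
E
python3 - <<'E'
from geo import *
import pickle
t=shot("top");s=shot("scene")
pickle.dump((t,s),open("c0.pkl","wb"))
im=t["image"]; cv2.imwrite("pics/topA.png",cv2.resize(im[100:300,90:290],None,fx=3,fy=3,interpolation=2)[:,:,::-1])
cv2.imwrite("pics/topB.png",cv2.resize(im[110:300,230:430],None,fx=3,fy=3,interpolation=2)[:,:,::-1])
im=s["image"];cv2.imwrite("pics/scA.png",cv2.resize(im[115:290,120:370],None,fx=3.2,fy=3.2,interpolation=2)[:,:,::-1])
for n,px,z in [("turn",(117,226),.03),("pile",(190,220),.02),("squat",(257,210),.036),("stack",(326,216),.05),("tall",(404,227),.06),("r1",(219,143),.003),("r2",(257,145),.003),("r3",(295,146),.003),("bowl",(180,139),.045),("bur",(335,145),.022),("pink",(284,252),.028),("plate2",(337,265),.01),("yel",(289,191),.01),("dark",(362,200),.01),("wh",(150,200),.01),("red",(219,192),.01)]:
    p=plane(t,[px],z)[0]; print(n,p.round(3),np.hypot(*p[:2]).round(3))
E
```

```text
turn [0.422 0.355 0.03 ] 0.552
pile [0.439 0.169 0.02 ] 0.471
squat [ 0.465 -0.002  0.036] 0.465
stack [ 0.451 -0.175  0.05 ] 0.483
tall [ 0.423 -0.37   0.06 ] 0.563
r1 [0.642 0.098 0.003] 0.649
r2 [ 0.637 -0.002  0.003] 0.637
r3 [ 0.635 -0.102  0.003] 0.643
bowl [0.644 0.194 0.045] 0.673
bur [ 0.636 -0.204  0.022] 0.668
pink [ 0.36  -0.071  0.028] 0.367
plate2 [ 0.325 -0.21   0.01 ] 0.387
yel [ 0.516 -0.085  0.01 ] 0.523
dark [ 0.493 -0.276  0.01 ] 0.566
wh [0.49  0.275 0.01 ] 0.562
red [0.512 0.096 0.01 ] 0.521
```

View pics/topA.png

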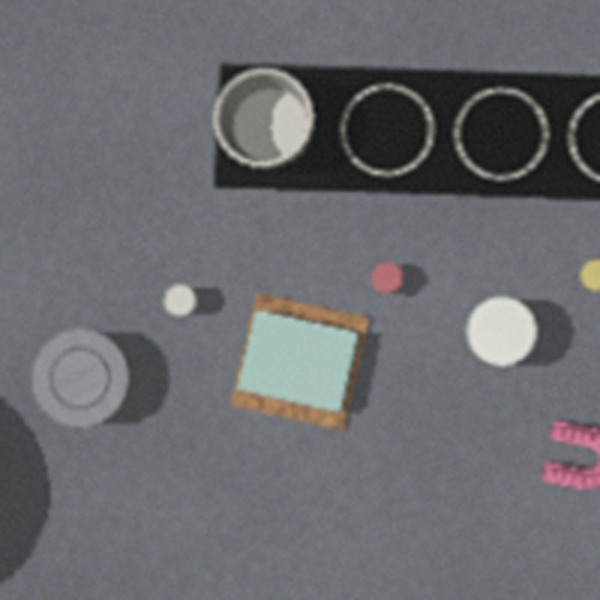

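View pics/topB.png

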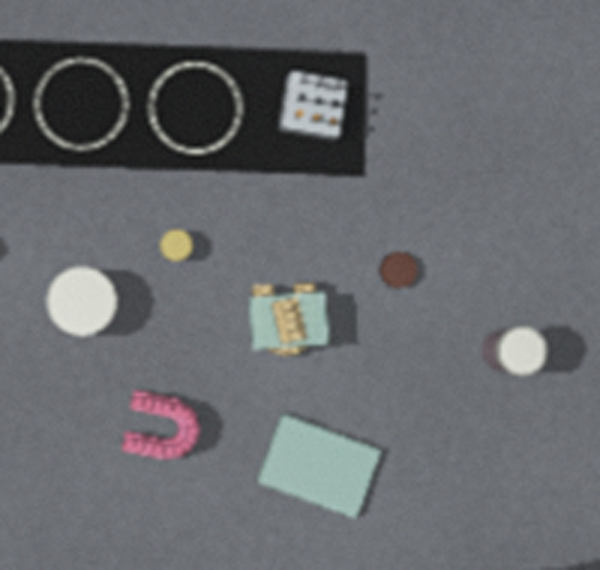

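View pics/scA.png

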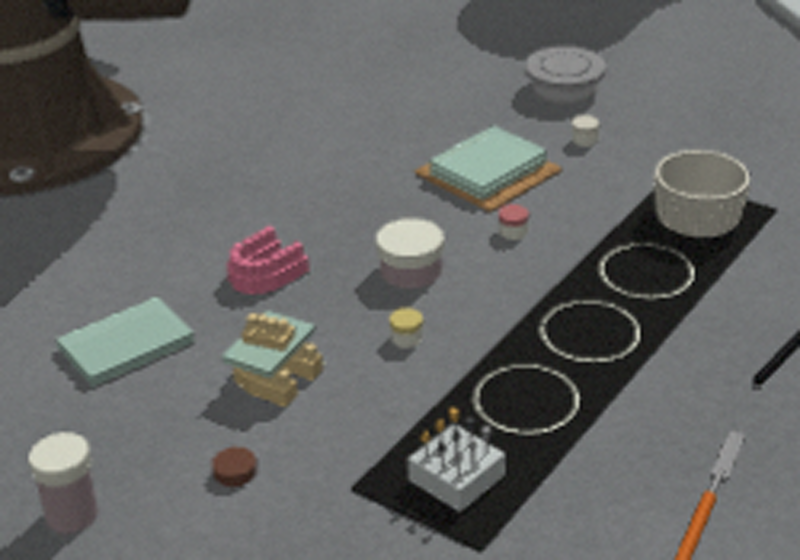

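```bash
cat >> geo.py <<'E'
def yawof(R): # angle of tool y (jaw) in world xy
    return np.degrees(np.arctan2(R[1,1],R[0,1]))
def go(target,jaw=None,T=None):
    """first roll (about tool x) then translate; prints roll rad and translation in rolled tool axes"""
    T=toolpose() if T is None else T; R=T[:3,:3]; roll=0
    if jaw is not None:
        # roll>0 about tool x (down) reduces world yaw
        d=(jaw-yawof(R)+90)%180-90; roll=-d
    R2=R@Ro.from_euler('x',roll,degrees=True).as_matrix()
    t=R2.T@(np.array(target)-T[:3,3])
    print("jaw now %.1f"%yawof(R),"roll deg %.2f rad %.4f -> jaw %.1f"%(roll,np.radians(roll),yawof(R2)),"t mm",(1000*t).round(1)); return roll,t
E
python3 - <<'E'
from geo import *
s=get_state(); print(toolpose().round(3),s["joints"].round(1))
go([.451,-.175,.2],116); go([.451,-.175,.2],4.5+90);go([.451,-.175,.2])
E
```

```text
[[-0.    -0.31   0.951  0.209]
 [ 0.001  0.951  0.31  -0.642]
 [-1.     0.001 -0.     0.226]
 [ 0.     0.     0.     1.   ]] [-55.5  20.6   0.7  -0.  -70.1 -16.5]
jaw now 108.0 roll deg -7.97 rad -0.1390 -> jaw 116.0 t mm [ 26.4 313.3 422.2]
jaw now 108.0 roll deg 13.53 rad 0.2362 -> jaw 94.5 t mm [ 26.4 446.2 278. ]
jaw now 108.0 roll deg 0.00 rad 0.0000 -> jaw 108.0 t mm [ 26.4 368.7 374.7]
```

```bash
python3 -m creep '{"jaw":[-1,-1,-1,-1,-1,-1,-1,-1,-1,-1],"roll":[-0.139,0,0,0,0,0,0,0,0,0],"translation":[[0,0,0],[0,0.028,0.038],[0,0.028,0.038],[0,0.028,0.038],[0,0.028,0.038],[0,0.028,0.038],[0,0.028,0.038],[0,0.028,0.038],[0,0.028,0.038],[0,0.028,0.038]]}'
python3 -c "
from geo import *
go([.451,-.175,.2],116)"
```

```text
time_s: 1.25
tcp_pos: [0.4064, -0.2636, 0.2268]
eef_rot: [-35.6, 90.0, -9.6]
contact_force: [2.0, 0.3, -0.5]
gripper_width: 0.0877
jaw now 116.0 roll deg 0.00 rad 0.0000 -> jaw 116.0 t mm [26.9 60.1 78.9]
```

```bash
python3 -m creep '{"jaw":[-1,-1,-1,-1,-1,-1,-1,-1,-1,-1],"roll":[0,0,0,0,0,0,0,0,0,0],"translation":[[0.015,0.02,0.026],[0.015,0.02,0.026],[0.015,0.02,0.026],[0.005,0,0],[0,0,0],[0,0,0],[0,0,0],[0,0,0],[0,0,0],[0,0,0]]}'
python3 - <<'E'
from geo import *
import pickle
c=shot("wrist","w1"); pickle.dump(c,open("w1.pkl","wb"))
go([.451,-.175,.2],116)
E
```

```text
time_s: 2.25
tcp_pos: [0.4496, -0.1776, 0.1768]
eef_rot: [-26.4, 90.0, -0.4]
contact_force: [-1.2, -0.1, 0.1]
gripper_width: 0.0875
jaw now 116.0 roll deg -0.03 rad -0.0006 -> jaw 116.0 t mm [-23.3   1.7   2.4]
```

View pics/w1.png

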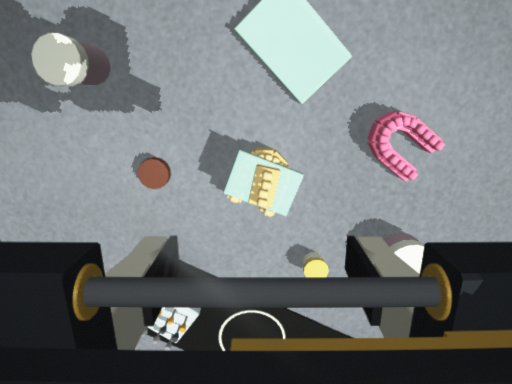

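Run:
```python
from geo import *
import pickle
c=pickle.load(open("w1.pkl","rb")); im=c["image"]
cr=im[135:230,210:320]; cv2.imwrite("pics/w1c.png",cv2.resize(cr,None,fx=6,fy=6,interpolation=cv2.INTER_CUBIC)[:,:,::-1])
for p in [(264,188),(240,180),(268,156)]: print(im[p[1],p[0]], cv2.cvtColor(im[p[1]:p[1]+1,p[0]:p[0]+1],cv2.COLOR_RGB2HSV)[0,0])
```

```text
[240 231 168] [ 26  77 240]
[213 240 231] [ 80  29 240]
[246 238 180] [ 26  68 246]
```

View pics/w1c.png

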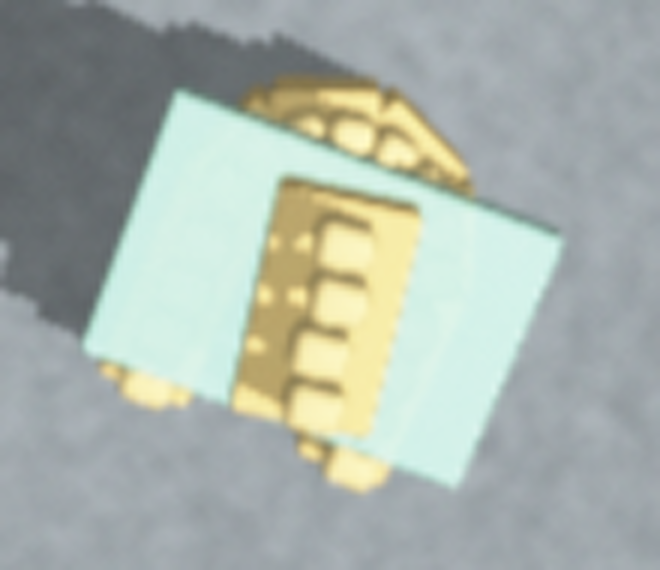

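```bash
python3 -m creep '{"jaw":[-1,-1,-1,-1,-1,-1,-1,-1,-1,-1],"roll":[0,0,0,0,0,0,0,0,0,0],"translation":[[0.02,0,0],[0.02,0,0],[0.02,0,0],[0.005,0,0],[0,0,0],[0,0,0],[0,0,0],[0,0,0],[0,0,0],[0,0,0]]}'
cat >> geo.py <<'E'
def cream(im):
    h=cv2.cvtColor(im,cv2.COLOR_RGB2HSV); return ((h[...,0]>15)&(h[...,0]<34)&(h[...,1]>50)&(h[...,2]>90))
def glass(im):
    h=cv2.cvtColor(im,cv2.COLOR_RGB2HSV); return ((h[...,0]>65)&(h[...,0]<95)&(h[...,1]>15)&(h[...,2]>150))
E
python3 - <<'E'
from geo import *
import pickle
c=shot("wrist","w2"); pickle.dump(c,open("w2.pkl","wb"))
im=c["image"]; cr=im[100:260,170:370]; cv2.imwrite("pics/w2c.png",cv2.resize(cr,None,fx=4,fy=3.75,interpolation=cv2.INTER_CUBIC)[:,:,::-1])
E
```

```text
time_s: 3.3
tcp_pos: [0.4498, -0.1773, 0.1119]
eef_rot: [-23.2, 90.0, 2.8]
contact_force: [-0.4, -0.4, -0.2]
gripper_width: 0.0875
```

View pics/w2c.png

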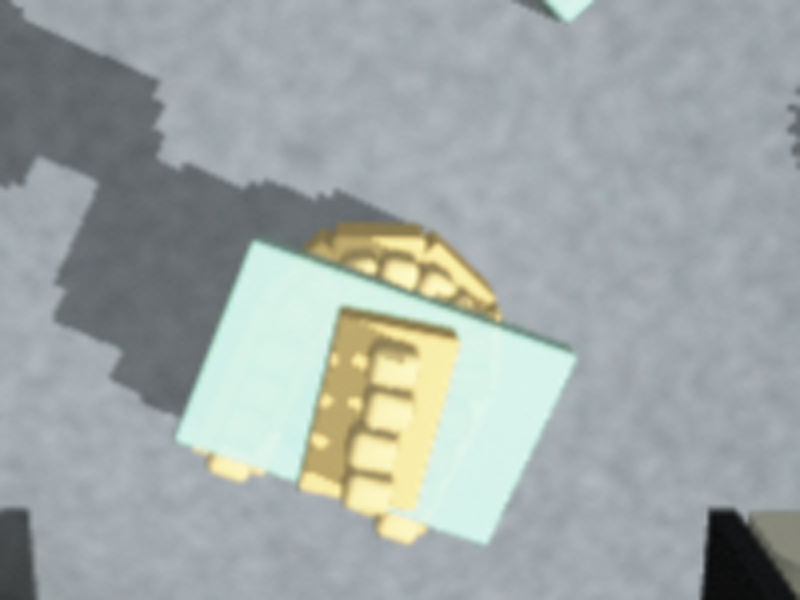

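Run:
```python
from geo import *
import pickle
a=pickle.load(open("w1.pkl","rb"));b=pickle.load(open("w2.pkl","rb"))
t0,s0=pickle.load(open("c0.pkl","rb"))
A=lambda u,v:(210+u/6-.4,135+v/6-.4); B=lambda u,v:(170+u/4-.4,100+v/3.75-.4)
P1=[(178,92),(563,235),(455,485),(85,345)];P2=[(255,240),(576,353),(488,543),(178,440)]
Q1=[(282,186),(420,211),(373,437),(232,405)];Q2=[(343,316),(460,336),(415,512),(300,488)]
for nm,X,Y,z in (("plate",P1,P2,.036),("quad",Q1,Q2,.046)):
    print(nm,"tri z",[tri([(a,A(*p)),(b,B(*q))])[0].round(4)[2] for p,q in zip(X,Y)], "err",[tri([(a,A(*p)),(b,B(*q))])[1] for p,q in zip(X,Y)])
    for c,f,L in((a,A,X),(b,B,Y)):
        W=plane(c,[f(*p) for p in L],z)[:,:2]
        e=[W[1]-W[0],W[2]-W[3],W[0]-W[3],W[1]-W[2]]
        print(W.mean(0).round(4),[np.round(1000*np.linalg.norm(v),1) for v in e],[np.degrees(np.arctan2(v[1],v[0])).round(1) for v in e])
# top view check
g=[k for k in blobs(glass(t0["image"]),50)]
for k in g:
    r=cv2.minAreaRect(k);print(r, plane(t0,[r[0]],.036).round(4))
print(go([.451,-.175,.2],116)[0], get_state()["joints"].round(1))
```

```text
plate tri z [np.float64(0.0275), np.float64(0.036), np.float64(0.0364), np.float64(0.0423)] err [[np.float64(0.0), np.float64(0.0)], [np.float64(0.1), np.float64(0.1)], [np.float64(0.3), np.float64(0.3)], [np.float64(0.2), np.float64(0.2)]]
[ 0.4484 -0.1778] [np.float64(62.4), np.float64(62.4), np.float64(42.3), np.float64(43.6)] [np.float64(95.4), np.float64(94.2), np.float64(-175.1), np.float64(-175.1)]
[ 0.4484 -0.1775] [np.float64(62.2), np.float64(62.6), np.float64(43.3), np.float64(43.2)] [np.float64(95.0), np.float64(95.0), np.float64(-174.8), np.float64(-174.3)]
quad tri z [np.float64(0.0398), np.float64(0.0438), np.float64(0.0466), np.float64(0.0478)] err [[np.float64(0.2), np.float64(0.2)], [np.float64(0.2), np.float64(0.2)], [np.float64(0.2), np.float64(0.2)], [np.float64(0.1), np.float64(0.1)]]
[ 0.4484 -0.177 ] [np.float64(20.6), np.float64(22.0), np.float64(34.6), np.float64(35.8)] [np.float64(105.5), np.float64(102.5), np.float64(-166.9), np.float64(-164.7)]
[ 0.4483 -0.1769] [np.float64(20.7), np.float64(21.4), np.float64(35.2), np.float64(36.3)] [np.float64(105.3), np.float64(102.5), np.float64(-167.1), np.float64(-165.9)]
((335.8211364746094, 265.1167907714844), (34.77235794067383, 23.922012329101562), 19.98310661315918) [[ 0.3271 -0.2018  0.036 ]]
((318.0, 217.5), (17.0, 10.0), 90.0) [[ 0.4471 -0.1568  0.036 ]]
((333.0, 216.0), (16.0, 10.0), 90.0) [[ 0.451 -0.195  0.036]]
((188.85292053222656, 219.91175842285156), (34.38347244262695, 26.790908813476562), 12.52880859375) [[0.4393 0.1696 0.036 ]]
jaw now 116.0 roll deg -0.00 rad -0.0000 -> jaw 116.0 t mm [-88.2   1.5   2.1]
-0.0016773823376183827 [  1.9   8.9 -32.    0.  -49.1 -65.9]
```

```bash
python3 -c "
from geo import *
go([.4484,-.177,.038],104)"
```

```text
jaw now 116.0 roll deg 12.00 rad 0.2094 -> jaw 104.0 t mm [73.8  0.6 -1.3]
```

```bash
python3 -m creep '{"jaw":[-1,-1,-1,-1,-0.2,-0.2,-0.2,-0.2,-0.2,-0.2],"roll":[0.105,0.105,0,0,0,0,0,0,0,0],"translation":[[0,0,0],[0,0,0],[0.02,0.001,-0.001],[0.02,0,0],[0.015,0,0],[0.01,0,0],[0.005,0,0],[0.0035,0,0],[0,0,0],[0,0,0]]}' 12
python3 - <<'E'
from geo import *
c=shot("wrist","w3"); go([.4484,-.177,.038],104)
E
```

```text
time_s: 4.35
tcp_pos: [0.4489, -0.1766, 0.0385]
eef_rot: [-18.5, 90.0, -4.5]
contact_force: [0.0, 0.2, 0.6]
gripper_width: 0.0534
jaw now 104.0 roll deg -0.02 rad -0.0004 -> jaw 104.0 t mm [ 0.6 -0.3 -0.6]
```

View pics/w3.png

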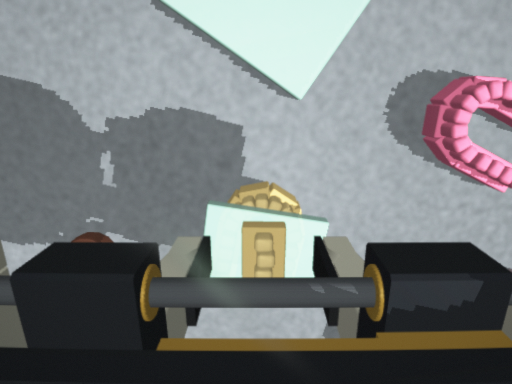

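```bash
python3 -m creep '{"jaw":[1,1,1,1,1,1,1,1,1,1],"roll":[0,0,0,0,0,0,0,0,0,0],"translation":[[0,0,0],[0,0,0],[0,0,0],[0,0,0],[0,0,0],[0,0,0],[-0.005,0,0],[-0.02,0,0],[-0.02,0,0],[-0.02,0,0]]}' 12
python3 - <<'E'
from geo import *
c=shot("wrist","w4"); T=toolpose();go([.422,.355,.14],None)
t=shot("top","t4")
E
```

```text
time_s: 5.4
tcp_pos: [0.4483, -0.1766, 0.104]
eef_rot: [170.5, 90.0, -175.5]
contact_force: [0.1, 0.0, 0.7]
gripper_width: 0.0218
jaw now 104.0 roll deg 0.00 rad 0.0000 -> jaw 104.0 t mm [-33.4 522.8 101.6]
```

View pics/w4.png

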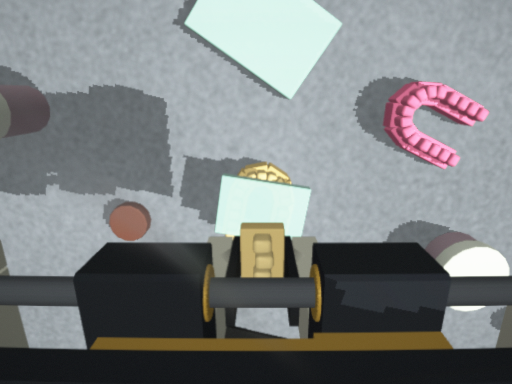

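Run:
```python
from geo import *
import pickle
t,s=pickle.load(open("c0.pkl","rb"))
def T(n,a,b): print(n,tri([(t,a),(s,b)]))
A=lambda u,v:(90+u/3-.3,100+v/3-.3);B=lambda u,v:(230+u/3-.3,110+v/3-.3);S=lambda u,v:(120+u/3.2-.3,115+v/3.2-.3)
T("turn",A(80,378),S(565,63))
T("ring+",A(387,130),S(646,271));T("ring0",A(500,133),S(590,331));T("ring-",B(195,107),S(527,399))
T("squat",A(502,331),S(410,242))
T("tall",B(521,351),S(60,453))
# pile top corners: far right.. top view TL,TR,BR,BL
for a,b in (((252,310),(545,155)),((358,333),(490,190)),((342,412),(432,158)),((236,390),(490,127))): T("pile",A(*a),S(*b))
```

```text
turn (array([0.42388545, 0.35742916, 0.0292294 ]), [np.float64(1.1), np.float64(1.1)])
ring+ (array([0.64249966, 0.09916206, 0.00092082]), [np.float64(0.4), np.float64(0.4)])
ring0 (array([ 6.40136979e-01, -1.71797681e-04,  9.77764830e-04]), [np.float64(0.1), np.float64(0.1)])
ring- (array([ 0.63765805, -0.10094717,  0.00139266]), [np.float64(0.6), np.float64(0.6)])
squat (array([ 0.46627439, -0.00191893,  0.02891172]), [np.float64(1.0), np.float64(1.0)])
tall (array([ 0.42480965, -0.36919018,  0.05704595]), [np.float64(1.0), np.float64(1.0)])
pile (array([0.48226167, 0.21276796, 0.01015083]), [np.float64(0.8), np.float64(0.8)])
pile (array([0.46741677, 0.12348456, 0.01342265]), [np.float64(4.6), np.float64(4.6)])
pile (array([0.39865193, 0.13489325, 0.02114858]), [np.float64(3.1), np.float64(3.1)])
pile (array([0.41350085, 0.22472916, 0.0152159 ]), [np.float64(0.5), np.float64(0.5)])
```

```bash
python3 -m creep '{"jaw":[1,1,1,1,1,1,1,1,1,1],"roll":[0,0,0,0,0,0,0,0,0,0],"translation":[[-0.004,0.046,0.010],[-0.004,0.046,0.010],[-0.004,0.046,0.010],[-0.004,0.046,0.010],[-0.004,0.046,0.010],[-0.004,0.046,0.010],[-0.004,0.046,0.010],[-0.004,0.046,0.010],[-0.004,0.046,0.010],[-0.004,0.046,0.010]]}'
python3 - <<'E'
from geo import *
import pickle
c=shot("wrist","w5"); pickle.dump(c,open("w5.pkl","wb"))
go([.424,.357,.033],None)
print(proj(c,[[.424,.357,.03]]))
E
```

```text
time_s: 6.5
tcp_pos: [0.4337, 0.2958, 0.143]
eef_rot: [-157.1, 90.0, -143.1]
contact_force: [1.7, 0.2, -0.3]
gripper_width: 0.0216
jaw now 104.1 roll deg 0.00 rad 0.0000 -> jaw 104.1 t mm [110.9  55.7   2. ]
[[335.43105502 199.01145722]]
```

View pics/w5.png

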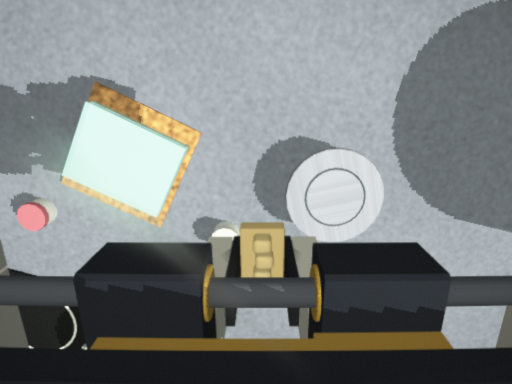

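Run:
```python
from geo import *
import pickle
c=pickle.load(open("w5.pkl","rb")); im=c["image"]
cv2.imwrite("pics/w5c.png",cv2.resize(im[135:250,270:400],None,fx=5,fy=5,interpolation=cv2.INTER_CUBIC)[:,:,::-1])
cv2.imwrite("pics/w5p.png",cv2.resize(im[75:235,50:210],None,fx=3.7,fy=3.7,interpolation=cv2.INTER_CUBIC)[:,:,::-1])
```

```text
(no output)
```

View pics/w5c.png

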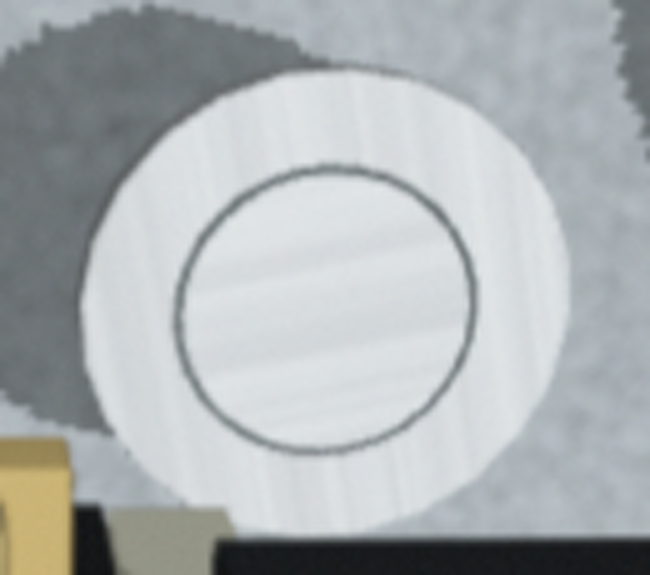

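View pics/w5p.png

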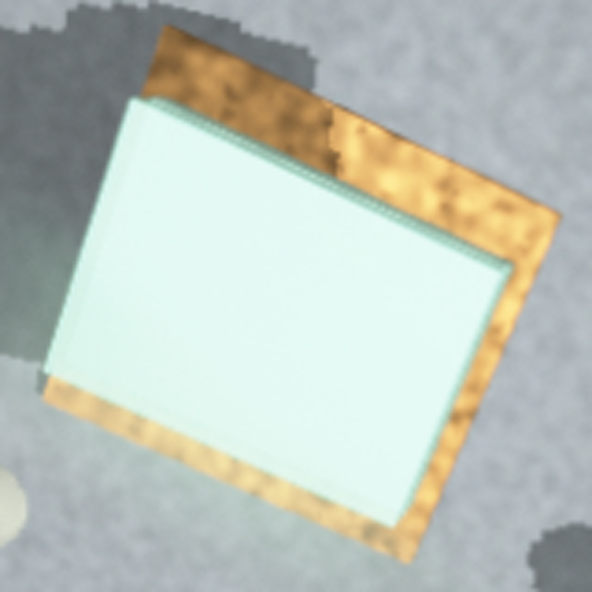

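Run:
```python
from geo import *
import pickle
c=pickle.load(open("w5.pkl","rb"))
C=lambda u,v:(270+u/5-.4,135+v/5-.4); P=lambda u,v:(50+u/3.7-.36,75+v/3.7-.36)
for L,z in (([(178,318),(475,298),(338,165),(316,453),(225,213),(435,205),(442,402),(215,400)],.03),([(82,318),(570,280),(340,68),(127,190),(490,115),(530,415)],.03)):
    W=plane(c,[C(*p) for p in L],z)[:,:2]
    (x,y),r=None,None
    A=np.c_[2*W,np.ones(len(W))];s=np.linalg.lstsq(A,(W**2).sum(1),rcond=None)[0]
    r=np.sqrt(s[2]+s[0]**2+s[1]**2);print("circle",s[:2].round(4),(2000*r).round(1),(1000*(np.linalg.norm(W-s[:2],axis=1)-r)).round(1))
for L,z in (([(133,98),(512,265),(398,527),(46,372)],.0204),([(168,25),(560,213),(408,563),(42,402)],.004)):
    W=plane(c,[P(*p) for p in L],z)[:,:2];e=[W[1]-W[0],W[2]-W[3],W[0]-W[3],W[1]-W[2]]
    print(W.mean(0).round(4),[np.round(1000*np.linalg.norm(v),1) for v in e],[np.degrees(np.arctan2(v[1],v[0])).round(1) for v in e])
go([.424,.357,.0325],None)
```

```text
Traceback (most recent call last):
TypeError: cannot unpack non-iterable NoneType object
```

```bash
cat >> geo.py <<'E'
def circ(W):
    W=np.array(W)[:,:2];A=np.c_[2*W,np.ones(len(W))];s=np.linalg.lstsq(A,(W**2).sum(1),rcond=None)[0]
    r=np.sqrt(s[2]+s[0]**2+s[1]**2);print("circle",s[:2].round(4),"dia",(2000*r).round(1),(1000*(np.linalg.norm(W-s[:2],axis=1)-r)).round(1)); return s[:2],r
def quad(W):
    W=np.array(W)[:,:2];e=[W[1]-W[0],W[2]-W[3],W[0]-W[3],W[1]-W[2]]
    print("quad",W.mean(0).round(4),[float(np.round(1000*np.linalg.norm(v),1)) for v in e],[float(np.degrees(np.arctan2(v[1],v[0])).round(1)) for v in e])
E
python3 - <<'E'
from geo import *
import pickle
c=pickle.load(open("w5.pkl","rb"))
C=lambda u,v:(270+u/5-.4,135+v/5-.4); P=lambda u,v:(50+u/3.7-.36,75+v/3.7-.36)
for L,z in (([(178,318),(475,298),(338,165),(316,453),(225,213),(435,205),(442,402),(215,400)],.03),([(82,318),(570,280),(340,68),(127,190),(490,115),(530,415)],.03)):
    circ(plane(c,[C(*p) for p in L],z))
for L,z in (([(133,98),(512,265),(398,527),(46,372)],.0204),([(168,25),(560,213),(408,563),(42,402)],.004)):
    quad(plane(c,[P(*p) for p in L],z))
go([.424,.357,.0325],None)
E
```

```text
circle [0.4225 0.3566] dia 50.8 [ 0.4 -0.6  0.3  0.2  0.2 -0.3  0.8 -0.9]
circle [0.4221 0.3562] dia 82.6 [ 0.6 -0.1  0.  -0.7  0.4 -0.2]
quad [0.4381 0.1735] [90.2, 89.4, 69.2, 71.2] [79.5, 78.3, 168.0, 167.4]
quad [0.4389 0.1722] [98.7, 99.2, 100.4, 100.0] [77.9, 78.1, 167.4, 167.7]
jaw now 104.1 roll deg 0.00 rad 0.0000 -> jaw 104.1 t mm [111.4  55.7   2. ]
```

```bash
python3 - <<'E'
from geo import *
go([.4228,.3568,.0325],None)
E
python3 -m creep '{"jaw":[1,1,1,1,1,1,1,1,1,1],"roll":[0,0,0,0,0,0,0,0,0,0],"translation":[[0,0.028,0],[0,0.0273,0.0035],[0.03,0,0],[0.03,0,0],[0.025,0,0],[0.01,0,0],[0.005,0,0],[0,0,0],[0,0,0],[0,0,0]]}'
python3 - <<'E'
from geo import *
import pickle
c=shot("wrist","w6"); pickle.dump(c,open("w6.pkl","wb"))
go([.4228,.3568,.0325],None)
shot("scene","s6")
im=cv2.imread("pics/s6.png");cv2.imwrite("pics/s6c.png",cv2.resize(im[60:180,220:380],None,fx=4,fy=4,interpolation=2))
E
```

```text
jaw now 104.1 roll deg 0.00 rad 0.0000 -> jaw 104.1 t mm [111.4  55.8   0.8]
time_s: 7.55
tcp_pos: [0.425, 0.3491, 0.0442]
eef_rot: [42.5, 89.9, 56.5]
contact_force: [-0.3, 0.3, -0.2]
gripper_width: 0.022
jaw now 104.0 roll deg 0.00 rad 0.0000 -> jaw 104.0 t mm [11.6  8.  -0.2]
```

View pics/w6.png

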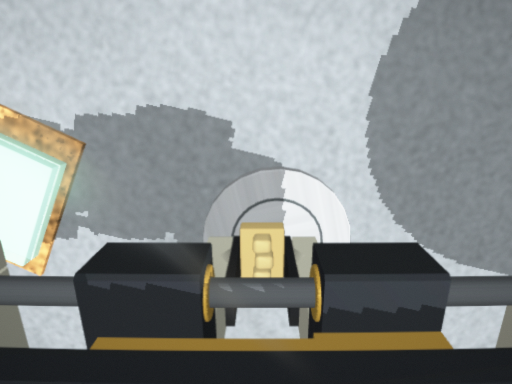

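View pics/s6c.png

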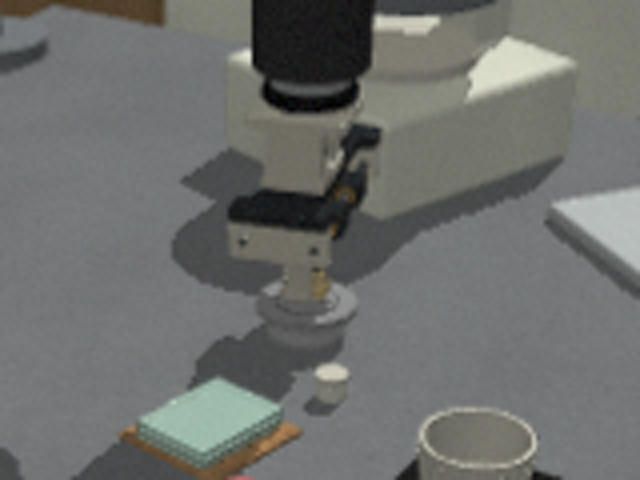

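```bash
python3 -m creep '{"jaw":[1,1,1,1,1,1,1,1,1,1],"roll":[0,0,0,0,0,0,0,0,0,0],"translation":[[0,0.004,0],[0,0.004,0],[0.004,0,0],[0.003,0,0],[0.002,0,0],[0.001,0,0],[0.001,0,0],[0,0,0],[0,0,0],[0,0,0]]}'
python3 - <<'E'
from geo import *
import pickle
c=shot("wrist","w7"); pickle.dump(c,open("w7.pkl","wb"))
go([.4228,.3568,.0325],None)
cv2.imwrite("pics/w7c.png",cv2.resize(c["image"][130:340,180:350],None,fx=3,fy=2.8,interpolation=2)[:,:,::-1])
E
```

```text
time_s: 8.65
tcp_pos: [0.4226, 0.3562, 0.0321]
eef_rot: [-25.8, 90.0, -11.9]
contact_force: [-0.3, 0.1, 1.2]
gripper_width: 0.022
jaw now 104.0 roll deg 0.00 rad 0.0000 -> jaw 104.0 t mm [-0.4  0.5  0.3]
```

View pics/w7c.png

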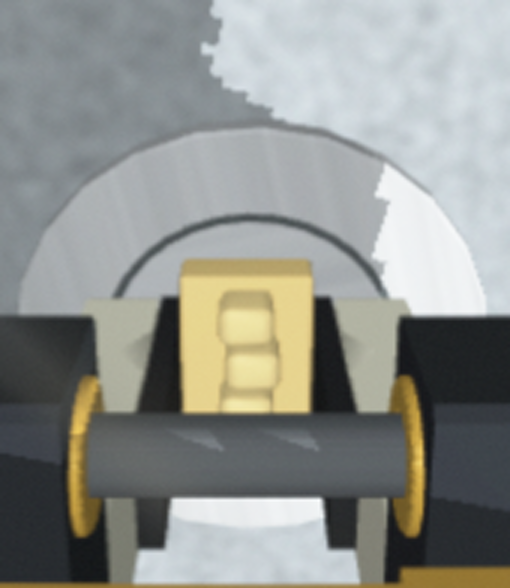

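```bash
python3 -m creep '{"jaw":[0.2,0.2,0,0,0,-0.2,-1,-1,-1,-1],"roll":[0,0,0,0,0,0,0,0,0,0],"translation":[[0,0,0],[0,0,0],[0,0,0],[-0.005,0,0],[-0.015,0,0],[-0.02,0,0],[-0.03,0,0],[-0.03,0,0],[-0.02,0,0],[0,0,0]]}'
python3 - <<'E'
from geo import *
import pickle
c=shot("wrist","w8"); pickle.dump(c,open("w8.pkl","wb"))
cv2.imwrite("pics/w8c.png",cv2.resize(c["image"][110:250,190:340],None,fx=4,fy=4,interpolation=2)[:,:,::-1])
go([.4484,-.1777,.03],95)
E
```

```text
time_s: 9.7
tcp_pos: [0.4238, 0.3578, 0.1558]
eef_rot: [38.9, 89.7, 52.9]
contact_force: [0.3, -0.8, -0.1]
gripper_width: 0.0785
jaw now 104.0 roll deg 8.97 rad 0.1566 -> jaw 95.0 t mm [ 122.3 -535.3  -21.6]
```

View pics/w8c.png

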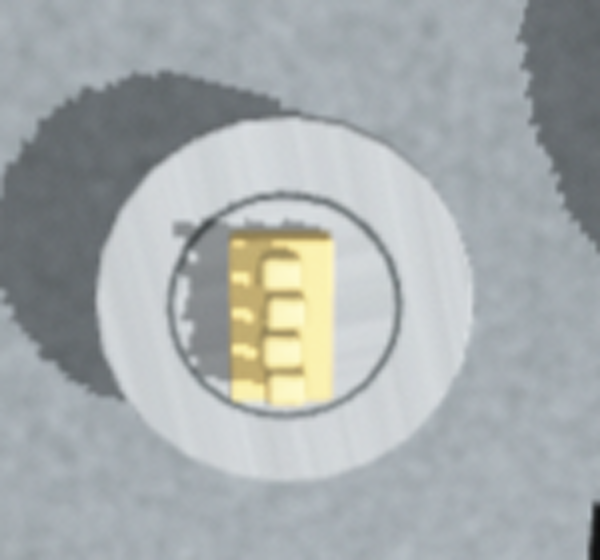

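Run:
```python
from geo import *
import pickle
c=pickle.load(open("w8.pkl","rb"))
P=lambda u,v:(190+u/4-.4,110+v/4-.4)
circ(plane(c,[P(*p) for p in [(168,304),(401,304),(284,194),(284,415),(205,222),(366,226)]],.03))
circ(plane(c,[P(*p) for p in [(97,300),(473,300),(284,115),(284,481)]],.03))
quad(plane(c,[P(*p) for p in [(230,238),(332,238),(333,404),(231,404)]],.04))
```

```text
circle [0.4226 0.3559] dia 50.9 [ 0.1  0.3 -0.3 -0.2  0.2 -0.1]
circle [0.4223 0.356 ] dia 83.1 [-0.2 -0.2  0.2  0.2]
quad [0.4234 0.3555] [21.3, 22.2, 36.8, 36.9] [104.0, 104.0, -166.4, -165.1]
```

```bash
python3 -m creep '{"jaw":[-1,-1,-1,-1,-1,-1,-1,-1,-1,-1],"roll":[0.15,0.007,0,0,0,0,0,0,0,0],"translation":[[0,0,0],[0,0,0],[0,-0.048,-0.002],[0,-0.048,-0.002],[0,-0.048,-0.002],[0,-0.048,-0.002],[0,-0.048,-0.002],[0,-0.048,-0.002],[0,-0.048,-0.002],[0,-0.048,-0.002]]}'
python3 - <<'E'
from geo import *
go([.4484,-.1777,.03],95)
E
```

```text
time_s: 10.75
tcp_pos: [0.4393, -0.0296, 0.1518]
eef_rot: [-167.1, 90.0, -161.9]
contact_force: [1.6, 0.3, 0.0]
gripper_width: 0.0878
jaw now 95.2 roll deg 0.24 rad 0.0042 -> jaw 95.0 t mm [ 121.8 -148.4   -3.8]
```

```bash
python3 -m creep '{"jaw":[-1,-1,-1,-1,-1,-1,-1,-1,-1,-1],"roll":[0.004,0,0,0,0,0,0,0,0,0],"translation":[[0,-0.03,-0.001],[0,-0.04,-0.001],[0,-0.04,-0.001],[0.02,-0.038,-0.001],[0.02,0,0],[0.015,0,0],[0,0,0],[0,0,0],[0,0,0],[0,0,0]]}'
python3 - <<'E'
from geo import *
import pickle
c=shot("wrist","w9"); pickle.dump(c,open("w9.pkl","wb"))
cv2.imwrite("pics/w9c.png",cv2.resize(c["image"][110:260,180:350],None,fx=4,fy=4,interpolation=2)[:,:,::-1])
go([.4484,-.1777,.03],95)
E
```

```text
time_s: 11.75
tcp_pos: [0.449, -0.1752, 0.0979]
eef_rot: [-6.6, 89.9, -1.7]
contact_force: [0.7, -0.2, -0.8]
gripper_width: 0.0876
jaw now 94.8 roll deg -0.19 rad -0.0032 -> jaw 95.0 t mm [67.9 -2.4 -0.8]
```

View pics/w9c.png

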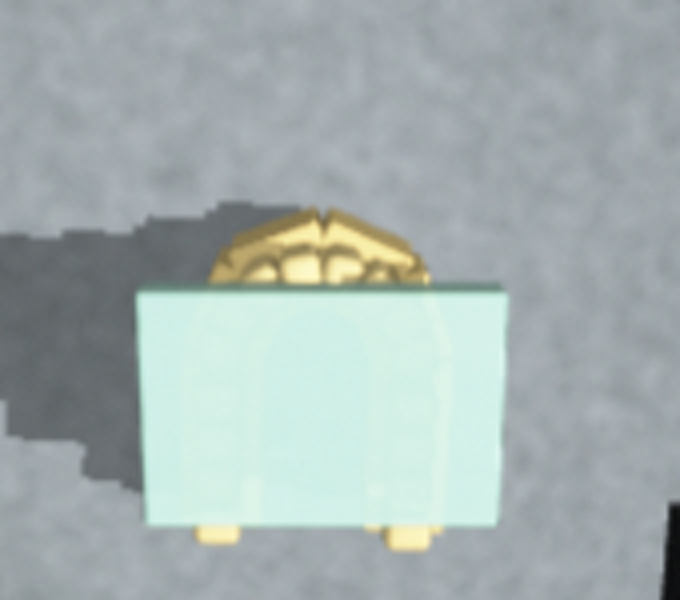

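Run:
```python
from geo import *
import pickle
c=pickle.load(open("w9.pkl","rb"));a=pickle.load(open("w1.pkl","rb"))
P=lambda u,v:(180+u/4-.4,110+v/4-.4);A=lambda u,v:(210+u/6-.4,135+v/6-.4)
L=[(136,291),(508,293),(497,525),(147,525)]; L1=[(178,92),(563,235),(455,485),(85,345)]
for z in(.036,.034):quad(plane(c,[P(*p) for p in L],z))
print([tri([(c,P(*p)),(a,A(*q))])[0].round(4) for p,q in zip(L,L1)])
# arch legs ends and front at teeth/base
print(plane(c,[P(197,528),P(440,530)],.028), plane(c,[P(320,208)],.0),plane(c,[P(320,215)],.016))
```

```text
quad [ 0.4486 -0.1775] [63.2, 62.9, 43.4, 43.1] [94.5, 94.9, -175.0, -175.5]
quad [ 0.4494 -0.1774] [63.8, 63.4, 43.8, 43.5] [94.5, 94.9, -175.0, -175.5]
[array([ 0.4299, -0.2108,  0.0355]), array([ 0.4242, -0.1482,  0.0365]), array([ 0.4679, -0.1444,  0.035 ]), array([ 0.4715, -0.2069,  0.0385])]
[[ 0.47645342 -0.19857232  0.028     ]
 [ 0.47301566 -0.15342605  0.028     ]] [[ 0.41982219 -0.18046575  0.        ]] [[ 0.4179504  -0.18051347  0.016     ]]
```

```bash
python3 -m creep '{"jaw":[-1,-1,-1,-1,-1,-1,-0.7,-0.7,-0.7,-0.7],"roll":[0,0,0,0,0,0,0,0,0,0],"translation":[[0.02,-0.0023,-0.0004],[0.02,0,0],[0.015,0,0],[0.008,0,0],[0.003,0,0],[0.0018,0,0],[0,0,0],[0,0,0],[0,0,0],[0,0,0]]}' 15
python3 - <<'E'
from geo import *
c=shot("wrist","w10"); go([.4487,-.1775,.03],95)
cv2.imwrite("pics/w10c.png",cv2.resize(c["image"][150:384,130:390],None,fx=2.5,fy=2.5,interpolation=2)[:,:,::-1])
c=shot("scene","s10");cv2.imwrite("pics/s10c.png",cv2.resize(c["image"][160:260,150:270],None,fx=6,fy=6,interpolation=2)[:,:,::-1])
E
```

```text
time_s: 12.8
tcp_pos: [0.4484, -0.1778, 0.0296]
eef_rot: [-4.5, 90.0, 0.2]
contact_force: [-0.1, -0.1, -0.2]
gripper_width: 0.0748
jaw now 94.7 roll deg -0.25 rad -0.0044 -> jaw 95.0 t mm [-0.5  0.3  0.5]
```

View pics/w10c.png

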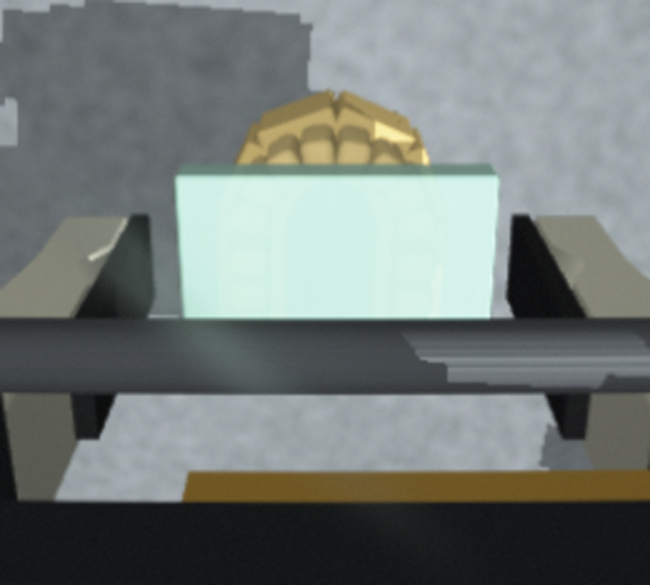

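View pics/s10c.png

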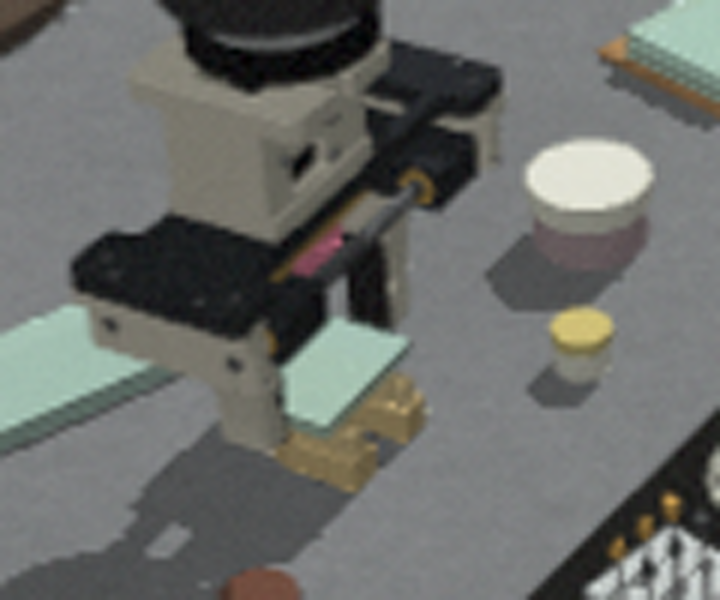

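```bash
python3 -m creep '{"jaw":[-0.5,-0.4,0,0,0,0,0,0,0,0],"roll":[0,0,0,0,0,0,0,0,0,0],"translation":[[0,0.0008,0],[0,0,0],[0,0,0],[0,0,0],[0,0,0],[-0.003,0,0],[-0.01,0,0],[-0.02,0,0],[-0.02,0,0],[-0.02,0,0]]}' 15
python3 - <<'E'
from geo import *
import pickle
c=shot("wrist","w11");pickle.dump(c,open("w11.pkl","wb")); go([.4384,.173,.1],78+90); go([.4384,.173,.1],78)
print(get_state()["joints"].round(1))
E
```

```text
time_s: 13.9
tcp_pos: [0.448, -0.1771, 0.1037]
eef_rot: [-18.5, 90.0, -13.7]
contact_force: [-0.1, 0.3, -1.5]
gripper_width: 0.064
jaw now 94.8 roll deg -73.20 rad -1.2776 -> jaw 168.0 t mm [  6.6  84.2 340.3]
jaw now 94.8 roll deg 16.80 rad 0.2932 -> jaw 78.0 t mm [  6.6 340.3 -84.2]
[  1.9   9.1 -32.5   0.1 -48.1 -87.2]
```

View pics/w11.png

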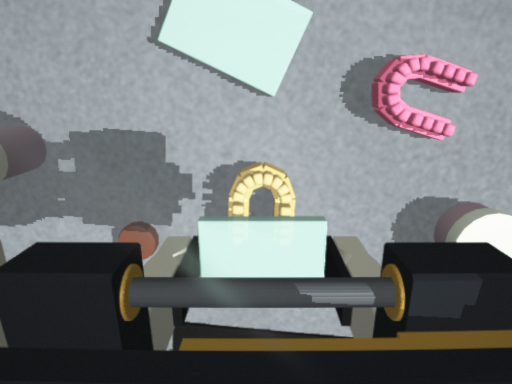

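```bash
python3 -m creep '{"jaw":[0,0,0,0,0,0,0,0,0,0],"roll":[0.1425,0.142,0,0,0,0,0,0,0,0],"translation":[[0,0,0],[0,0,0],[0,0.034,-0.010],[0,0.034,-0.010],[0,0.034,-0.010],[0,0.034,-0.010],[0,0.034,-0.010],[0,0.034,-0.010],[0,0.034,-0.010],[0,0.020,-0.010]]}'
python3 - <<'E'
from geo import *
import pickle
c=shot("wrist","w12");pickle.dump(c,open("w12.pkl","wb")); go([.4385,.173,.1],78.5)
cv2.imwrite("pics/w12c.png",cv2.resize(c["image"][110:260,310:512],None,fx=3.5,fy=3.5,interpolation=2)[:,:,::-1])
E
```

```text
time_s: 14.95
tcp_pos: [0.4217, 0.094, 0.1031]
eef_rot: [42.7, 89.9, 31.2]
contact_force: [0.3, -0.4, -0.8]
gripper_width: 0.0638
jaw now 78.5 roll deg 0.02 rad 0.0004 -> jaw 78.5 t mm [ 3.3 79.5  1.2]
```

View pics/w12.png

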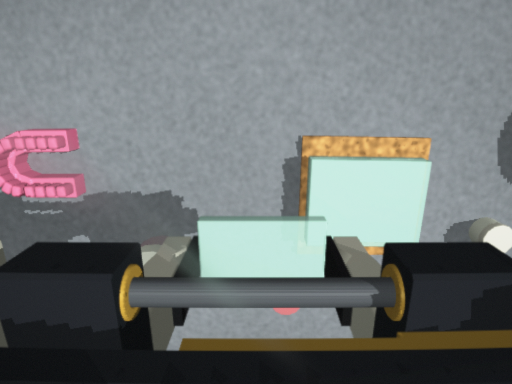

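Run:
```python
from geo import *
import pickle
c=pickle.load(open("w12.pkl","rb"))
cv2.imwrite("pics/w12c.png",cv2.resize(c["image"][120:265,280:450],None,fx=4.5,fy=4,interpolation=2)[:,:,::-1])
```

```text
(no output)
```

View pics/w12c.png

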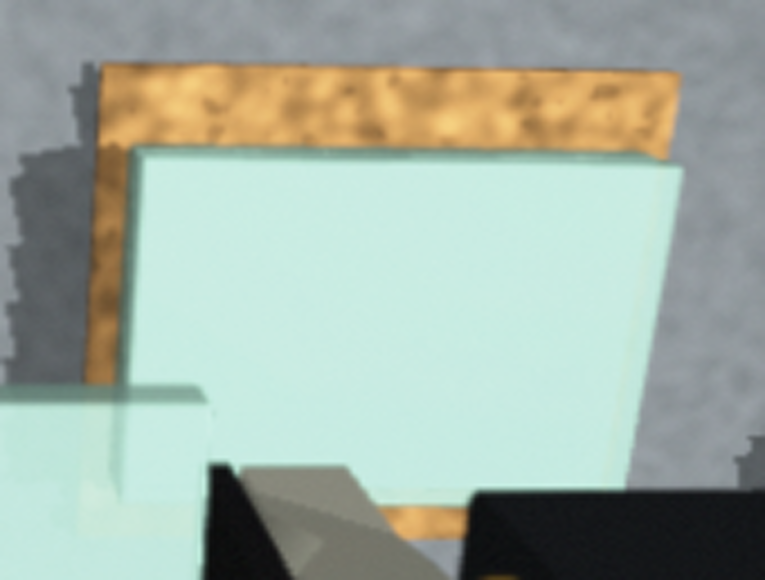

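Run:
```python
from geo import *
import pickle
c=pickle.load(open("w12.pkl","rb"));d=pickle.load(open("w5.pkl","rb"))
P=lambda u,v:(280+u/4.5-.4,120+v/4-.4);D=lambda u,v:(50+u/3.7-.36,75+v/3.7-.36)
L=[(136,157),(684,167),(627,507),(122,500)];M=[(133,98),(512,265),(398,527),(46,372)]
quad(plane(c,[P(*p) for p in L],.0204));quad(plane(d,[D(*p) for p in M],.0204))
print([tri([(c,P(*p)),(d,D(*q))])[0].round(4) for p,q in zip(L,M)])
W=plane(c,[P(103,62),P(681,72),P(400,538)],.004);print(W)
e=(W[1]-W[0])[:2];e/=np.linalg.norm(e);n=np.array([e[1],-e[0]]);print((W[2]-W[0])[:2]@n,np.linalg.norm((W[1]-W[0])[:2]),np.degrees(np.arctan2(*e[::-1])));print((W[0]+W[1])[:2]/2+.05*n)
```

```text
quad [0.4383 0.1715] [90.2, 89.9, 68.5, 68.8] [77.5, 77.3, 168.9, 168.7]
quad [0.4381 0.1735] [90.2, 89.4, 69.2, 71.2] [79.5, 78.3, 168.0, 167.4]
[array([0.396 , 0.1346, 0.0163]), array([0.4142, 0.2243, 0.0162]), array([0.4824, 0.2093, 0.019 ]), array([0.4638, 0.1211, 0.018 ])]
[[0.37917148 0.13330447 0.004     ]
 [0.40040085 0.2305424  0.004     ]
 [0.489747   0.17229742 0.004     ]]
0.09971363996777032 0.09952839971683457 77.68420931672934
[0.43863551 0.17125845]
```

```bash
python3 - <<'E'
from geo import *
go([.4382,.172,.022],78)
E
python3 -m creep '{"jaw":[0,0,0,0,0,0,0,0,0,0],"roll":[0.008,0,0,0,0,0,0,0,0,0],"translation":[[0,0.020,0],[0,0.025,0],[0,0.020,0.0005],[0,0.0135,0.0005],[0.02,0,0],[0.02,0,0],[0.02,0,0],[0.008,0,0],[0,0,0],[0,0,0]]}'
python3 - <<'E'
from geo import *
go([.4382,.172,.022],78)
E
```

```text
jaw now 78.5 roll deg 0.52 rad 0.0091 -> jaw 78.0 t mm [81.3 78.3  0.3]
time_s: 16.0
tcp_pos: [0.4389, 0.1685, 0.0348]
eef_rot: [11.6, 90.0, -0.4]
contact_force: [0.4, 0.8, -1.3]
gripper_width: 0.0639
jaw now 78.0 roll deg -0.01 rad -0.0002 -> jaw 78.0 t mm [12.8  3.3 -1.4]
```

```bash
python3 -m creep '{"jaw":[0,0,0,0,0,0,0,0,0,0],"roll":[0,0,0,0,0,0,0,0,0,0],"translation":[[0,0.0018,-0.0007],[0,0.0017,-0.0007],[0.004,0,0],[0.003,0,0],[0.0025,0,0],[0.0015,0,0],[0.001,0,0],[0,0,0],[0,0,0],[0,0,0]]}'
python3 - <<'E'
from geo import *
go([.4382,.172,.022],78)
c=shot("wrist","w13")
cv2.imwrite("pics/w13c.png",cv2.resize(c["image"][150:384,130:400],None,fx=2.5,fy=2.5,interpolation=2)[:,:,::-1])
E
```

```text
time_s: 17.0
tcp_pos: [0.4379, 0.1721, 0.0223]
eef_rot: [50.3, 90.0, 38.3]
contact_force: [0.2, 0.3, -0.4]
gripper_width: 0.064
jaw now 78.0 roll deg -0.02 rad -0.0003 -> jaw 78.0 t mm [ 0.3 -0.1  0.3]
```

View pics/w13c.png

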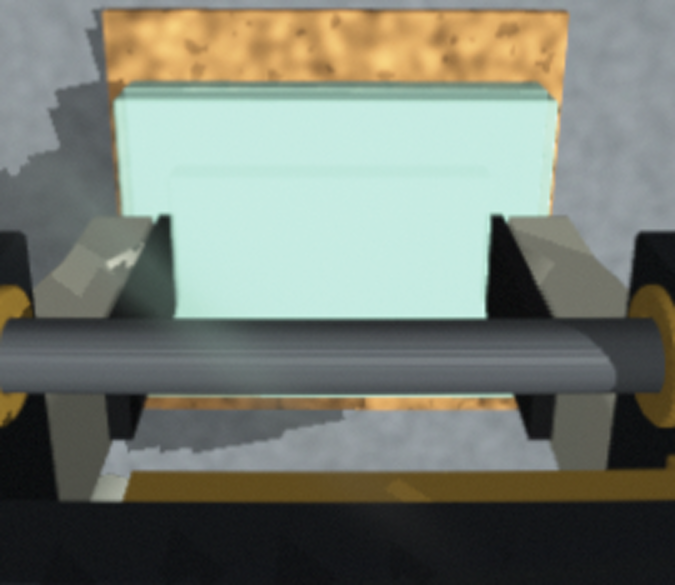

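```bash
python3 -m creep '{"jaw":[0,0,0,0,0,-0.5,-0.5,-0.55,-0.6,-0.6],"roll":[0,0,0,0,0,0,0,0,0,0],"translation":[[0.0003,0,0],[0.0003,0,0],[0,0,0],[0,0,0],[0,0,0],[0,0,0],[0,0,0],[0,0,0],[0,0,0],[0,0,0]]}'
python3 -m creep '{"jaw":[-0.8,-0.8,-0.8,-1,-1,-1,-1,-1,-1,-1],"roll":[0,0,0,0,0,0,0,0,0,0],"translation":[[0,0,0],[0,0,0],[-0.01,0,0],[-0.02,0,0],[-0.03,0,0],[-0.03,0,0],[-0.02,0,0],[0,0,0],[0,0,0],[0,0,0]]}'
python3 - <<'E'
from geo import *
import pickle
c=shot("wrist","w14");pickle.dump(c,open("w14.pkl","wb"))
cv2.imwrite("pics/w14c.png",cv2.resize(c["image"][120:270,190:340],None,fx=4,fy=4,interpolation=2)[:,:,::-1])
go([.4484,-.1775,.03],95)
E
```

```text
time_s: 18.05
tcp_pos: [0.4379, 0.1721, 0.0217]
eef_rot: [-107.2, 90.0, -119.2]
contact_force: [0.3, 0.5, -0.0]
gripper_width: 0.0701
time_s: 19.05
tcp_pos: [0.4374, 0.1717, 0.1313]
eef_rot: [-134.9, 89.9, -146.9]
contact_force: [0.7, 0.3, -0.3]
gripper_width: 0.0875
jaw now 78.0 roll deg -17.02 rad -0.2971 -> jaw 95.0 t mm [ 101.3 -348.7  -19.3]
```

View pics/w14c.png

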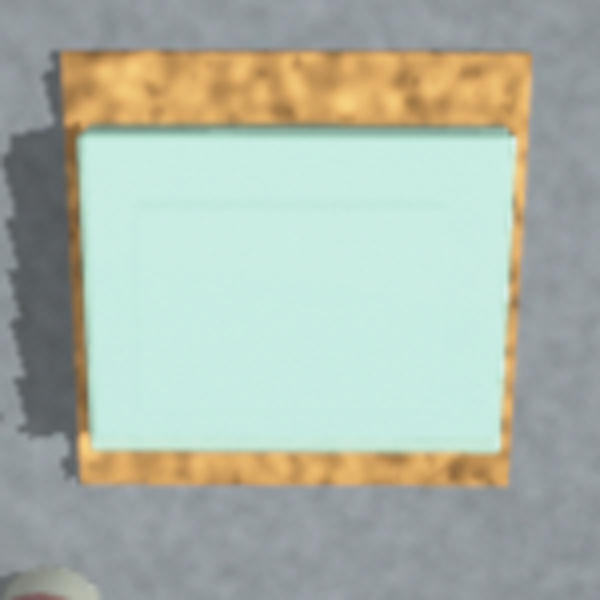

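Run:
```python
from geo import *
import pickle
c=pickle.load(open("w14.pkl","rb"))
g=c["image"][120:270,190:340].astype(float)
g=cv2.resize(g,None,fx=4,fy=4,interpolation=cv2.INTER_CUBIC)
m=np.median(g[250:400,150:400],axis=(0,1)); e=np.clip(128+(g-m)*8,0,255).astype(np.uint8)
cv2.imwrite("pics/w14e.png",e[:,:,::-1])
P=lambda u,v:(190+u/4-.4,120+v/4-.4)
quad(plane(c,[P(*p) for p in [(78,133),(516,133),(500,450),(92,450)]],.0204))
quad(plane(c,[P(*p) for p in [(62,52),(530,52),(510,486),(80,486)]],.004))
```

```text
quad [0.4382 0.172 ] [88.8, 88.9, 69.5, 69.5] [78.0, 78.0, 167.9, 168.0]
quad [0.439  0.1717] [99.0, 100.3, 100.1, 100.1] [78.0, 78.0, 167.6, 168.3]
```

View pics/w14e.png

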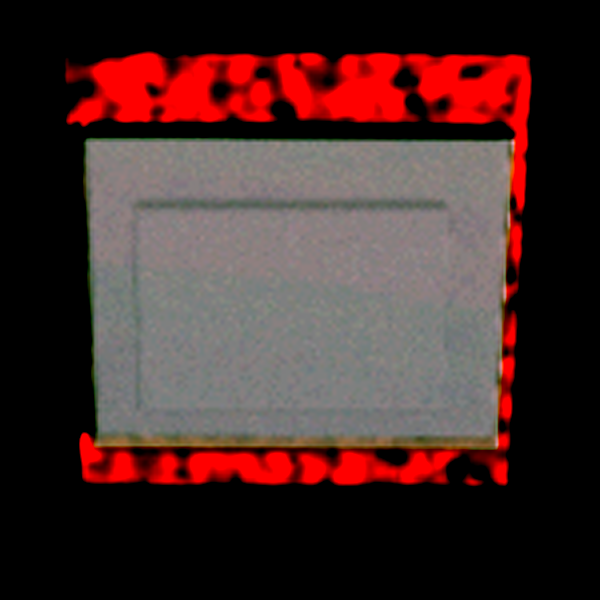

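Run:
```python
from geo import *
import pickle
c=pickle.load(open("w14.pkl","rb"))
P=lambda u,v:(190+u/4-.4,120+v/4-.4)
quad(plane(c,[P(*p) for p in [(134,208),(449,208),(443,410),(138,410)]],.0284))
```

```text
quad [0.4386 0.1707] [62.9, 63.8, 43.2, 43.2] [78.0, 78.0, 167.2, 168.3]
```

```bash
python3 -m creep '{"jaw":[-1,-1,-1,-1,-1,-1,-1,-1,-1,-1],"roll":[-0.149,-0.148,0,0,0,0,0,0,0,0],"translation":[[0,0,0],[0,0,0],[0,-0.043,-0.002],[0,-0.045,-0.0025],[0,-0.045,-0.0025],[0,-0.045,-0.0025],[0,-0.045,-0.0025],[0,-0.045,-0.0025],[0,-0.045,-0.0025],[0,-0.035,-0.0025]]}'
python3 - <<'E'
from geo import *
import pickle
c=shot("wrist","w15");pickle.dump(c,open("w15.pkl","wb"))
cv2.imwrite("pics/w15c.png",cv2.resize(c["image"][110:260,180:350],None,fx=4,fy=4,interpolation=2)[:,:,::-1])
go([.4484,-.1775,.03],95)
E
```

```text
time_s: 20.1
tcp_pos: [0.448, -0.1785, 0.1308]
eef_rot: [178.8, 89.9, -176.3]
contact_force: [1.6, 0.2, -0.4]
gripper_width: 0.0876
jaw now 94.9 roll deg -0.08 rad -0.0015 -> jaw 95.0 t mm [100.6   3.9   1. ]
```

View pics/w15c.png

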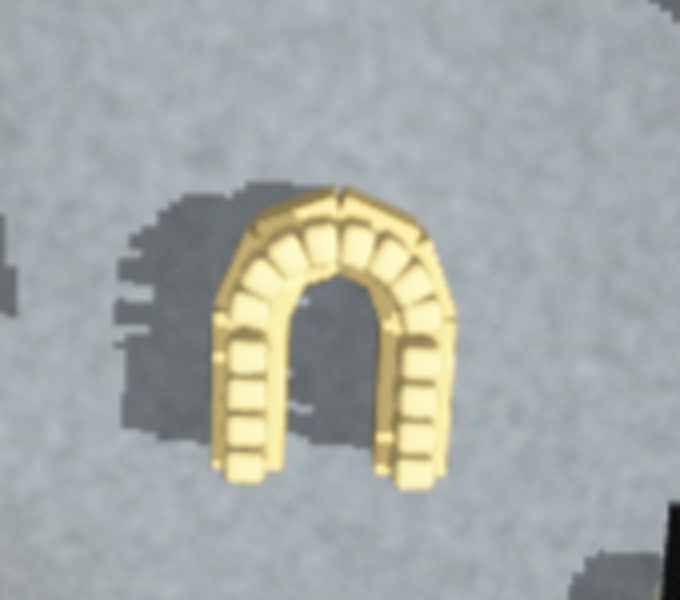

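Run:
```python
from geo import *
import pickle
c=pickle.load(open("w15.pkl","rb"));
P=lambda u,v:(180+u/4-.4,110+v/4-.4)
W=plane(c,[P(*p) for p in [(213,320),(213,467),(456,320),(446,474),(338,198)]],.016)[:,:2]
print(W.round(4)); d=[W[1]-W[0],W[3]-W[2]]; print([np.degrees(np.arctan2(v[1],v[0])).round(1) for v in d],np.linalg.norm(W[1]-W[3])*1e3,np.linalg.norm(W[0]-W[2])*1e3)
print(np.linalg.norm((W[1]+W[3])/2-W[4])*1e3,"centre",((W[1]+W[3])/2+W[4])/2)
W=plane(c,[P(340,187)],0);print(W)
```

```text
[[ 0.4478 -0.2043]
 [ 0.4814 -0.2022]
 [ 0.4434 -0.1529]
 [ 0.4785 -0.151 ]
 [ 0.4194 -0.1802]]
[np.float64(3.5), np.float64(3.0)] 51.26854312860002 51.60377790372525
60.61334845293354 centre [ 0.44969491 -0.17840632]
[[ 0.41994513 -0.17959179  0.        ]]
```

Run:
```python
from geo import *
go([.454,-.1783,.0045],93.3)
```

```text
jaw now 94.9 roll deg 1.62 rad 0.0282 -> jaw 93.3 t mm [126.1   2.8   6.5]
```

```bash
python3 -m creep '{"jaw":[-1,-1,-1,-1,-1,-1,-1,-0.7,-0.6,-0.6],"roll":[0.028,0,0,0,0,0,0,0,0,0],"translation":[[0,0,0],[0.02,0.0015,0.003],[0.03,0.0013,0.0035],[0.03,0,0],[0.025,0,0],[0.012,0,0],[0.006,0,0],[0.002,0,0],[0.001,0,0],[0,0,0]]}' 20
python3 - <<'E'
from geo import *
c=shot("wrist","w16"); go([.454,-.1783,.0045],93.3)
cv2.imwrite("pics/w16c.png",cv2.resize(c["image"][150:384,130:390],None,fx=2.5,fy=2.5,interpolation=2)[:,:,::-1])
E
```

```text
time_s: 21.15
tcp_pos: [0.4556, -0.1729, 0.0062]
eef_rot: [-4.8, 89.9, -1.4]
contact_force: [0.1, -1.1, -0.4]
gripper_width: 0.072
jaw now 93.4 roll deg 0.11 rad 0.0018 -> jaw 93.3 t mm [ 1.8 -5.2 -1.9]
```

View pics/w16c.png

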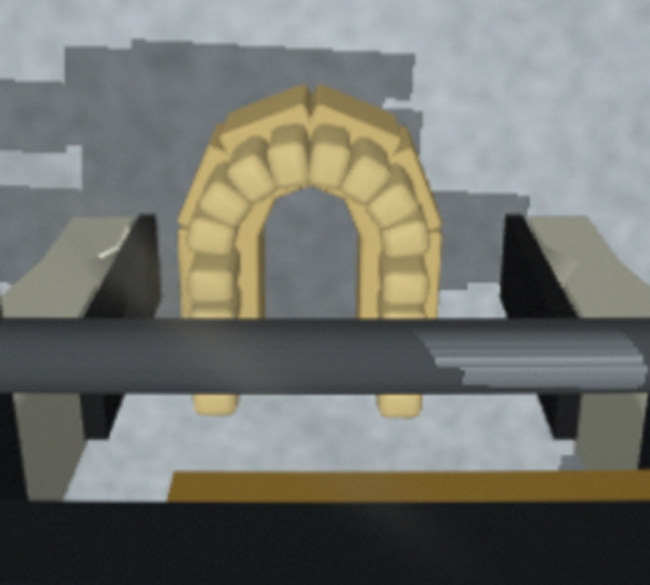

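```bash
python3 -m creep '{"jaw":[-0.6,-0.6,-0.6,-0.6,-0.4,-0.3,0.2,0.2,0.2,0.2],"roll":[0,0,0,0,0,0,0,0,0,0],"translation":[[0,-0.0026,-0.001],[0,-0.0026,-0.001],[0.0015,0,0],[0,0,0],[0,0,0],[0,0,0],[0,0,0],[0,0,0],[0,0,0],[0,0,0]]}' 20
python3 - <<'E'
from geo import *
c=shot("wrist","w17"); go([.454,-.1783,.0045],93.3)
cv2.imwrite("pics/w17c.png",cv2.resize(c["image"][150:384,130:390],None,fx=2.5,fy=2.5,interpolation=2)[:,:,::-1])
E
```

```text
time_s: 22.2
tcp_pos: [0.4534, -0.1784, 0.0041]
eef_rot: [163.5, 90.0, 166.9]
contact_force: [-0.1, 0.2, -0.4]
gripper_width: 0.052
jaw now 93.4 roll deg 0.10 rad 0.0017 -> jaw 93.3 t mm [-0.4  0.   0.6]
```

View pics/w17c.png

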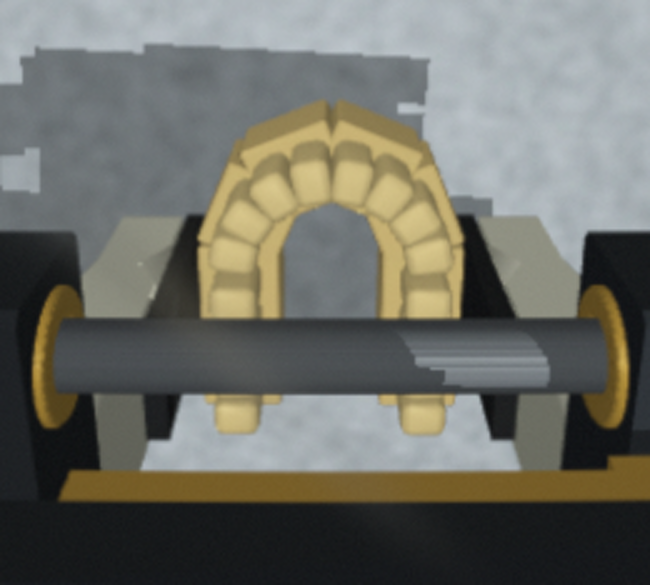

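```bash
python3 -m creep '{"jaw":[0.2,0.2,0.2,0.2,0.2,0.2,0.2,0.2,0.2,0.2],"roll":[0,0,0,0,0,0,0.042,0.042,0,0],"translation":[[-0.005,0,0],[-0.02,0,0],[-0.025,0,0],[-0.025,0,0],[-0.015,0,0],[0,0,0],[0,0,0],[0,0,0],[0,0,0],[0,0,0]]}'
python3 - <<'E'
from geo import *
go([.6434,-.0002,.0075],88.6)
c=shot("wrist","w18")
E
```

```text
time_s: 23.25
tcp_pos: [0.453, -0.1784, 0.0937]
eef_rot: [174.8, 89.9, 173.5]
contact_force: [-0.3, -0.4, -1.1]
gripper_width: 0.0519
jaw now 88.6 roll deg 0.05 rad 0.0008 -> jaw 88.6 t mm [ 86.1 182.8 186. ]
```

View pics/w18.png

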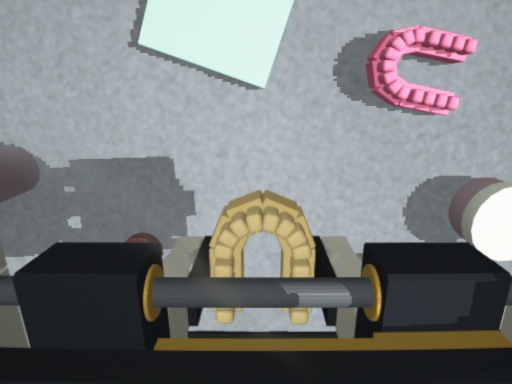

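```bash
python3 -m creep '{"jaw":[0.2,0.2,0.2,0.2,0.2,0.2,0.2,0.2,0.2,0.2],"roll":[0,0,0,0,0,0,0,0,0,0],"translation":[[-0.005,0.018,0.025],[-0.005,0.025,0.03],[-0.005,0.025,0.03],[-0.005,0.025,0.03],[-0.005,0.025,0.03],[-0.005,0.025,0.03],[-0.005,0.025,0.03],[0,0.015,0.025],[0,0,0],[0,0,0]]}'
python3 - <<'E'
from geo import *
import pickle
go([.6434,-.0002,.0075],88.6)
c=shot("wrist","w19");pickle.dump(c,open("w19.pkl","wb"))
E
```

```text
time_s: 24.3
tcp_pos: [0.6876, -0.0008, 0.1279]
eef_rot: [-168.9, 89.9, -170.3]
contact_force: [-0.4, -1.0, -0.0]
gripper_width: 0.0519
jaw now 88.7 roll deg 0.05 rad 0.0009 -> jaw 88.6 t mm [120.5  -0.4 -44. ]
```

View pics/w19.png

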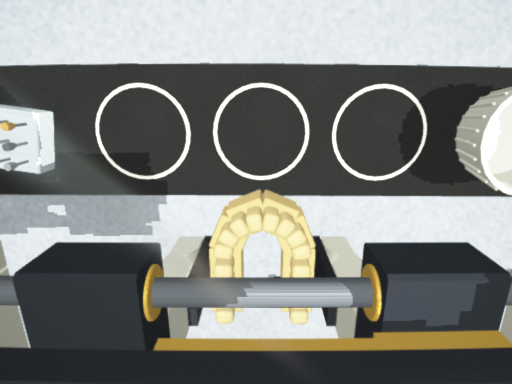

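```bash
cat >> geo.py <<'E'
def rings(c,z=.003):
    g=cv2.cvtColor(c["image"],cv2.COLOR_RGB2GRAY); out=[]
    for k in blobs(g>140,200):
        h=cv2.convexHull(k); x,y,w,hh=cv2.boundingRect(k)
        if w<50 or w>200 or not .7<w/hh<1.4: continue
        W=plane(c,k.reshape(-1,2)[::3],z); (s,r)=circ(W); 
        if .036<r<.044: out.append(s)
    return out
E
python3 - <<'E'
from geo import *
import pickle
np.set_printoptions(threshold=5)
c=pickle.load(open("w19.pkl","rb")); r=rings(c)
t,s=pickle.load(open("c0.pkl","rb"))
print("top");rings(t)
E
```

```text
circle [ 0.6391 -0.2035] dia 57.0 [5.5 3.7 2.  ... 1.8 3.5 4.7]
circle [0.6413 0.0979] dia 80.1 [ 0.4  0.1 -0.  ... -0.2 -0.2  0. ]
circle [ 0.6358 -0.1013] dia 80.2 [ 0.3  0.1  0.1 ... -0.4 -0.3 -0.1]
circle [ 0.6386 -0.0017] dia 80.4 [ 0.3 -0.4 -0.1 ... -0.2 -0.4  0.3]
top
```

```bash
python3 - <<'E'
from geo import *
go([.6422,-.0014,.0075],88.6)
E
python3 -m creep '{"jaw":[0.2,0.2,0.2,0.2,0.2,0.2,0.2,0.2,0.2,0.2],"roll":[0,0,0,0,0,0,0,0,0,0],"translation":[[0,-0.001,-0.015],[0.01,0,-0.018],[0.02,0,-0.012],[0.03,0,0],[0.025,0,0],[0.015,0,0],[0.005,0,0],[0,0,0],[0,0,0],[0,0,0]]}'
python3 - <<'E'
from geo import *
go([.6422,-.0014,.0075],88.6)
E
```

```text
jaw now 88.6 roll deg 0.02 rad 0.0003 -> jaw 88.6 t mm [120.8  -1.2 -44.7]
time_s: 25.35
tcp_pos: [0.6437, -0.0009, 0.0254]
eef_rot: [13.5, 89.9, 12.1]
contact_force: [-0.1, -0.0, 0.2]
gripper_width: 0.0518
jaw now 88.6 roll deg -0.01 rad -0.0001 -> jaw 88.6 t mm [17.9 -0.5 -1.5]
```

```bash
python3 -m creep '{"jaw":[0.2,0.2,0.2,0.2,0.2,0.2,0.2,0.2,0.2,0.2],"roll":[0,0,0,0,0,0,0,0,0,0],"translation":[[0,-0.0005,-0.0015],[0.006,0,0],[0.005,0,0],[0.003,0,0],[0.002,0,0],[0.001,0,0],[0.0005,0,0],[0,0,0],[0,0,0],[0,0,0]]}'
python3 - <<'E'
from geo import *
import pickle
go([.6422,-.0014,.0075],88.6)
c=shot("wrist","w20");pickle.dump(c,open("w20.pkl","wb"))
E
```

```text
time_s: 26.35
tcp_pos: [0.6412, -0.0016, 0.0072]
eef_rot: [-127.5, 90.0, -128.9]
contact_force: [-2.8, -0.0, 5.2]
gripper_width: 0.0521
jaw now 88.6 roll deg -0.01 rad -0.0001 -> jaw 88.6 t mm [-0.3  0.2  1. ]
```

View pics/w20.png

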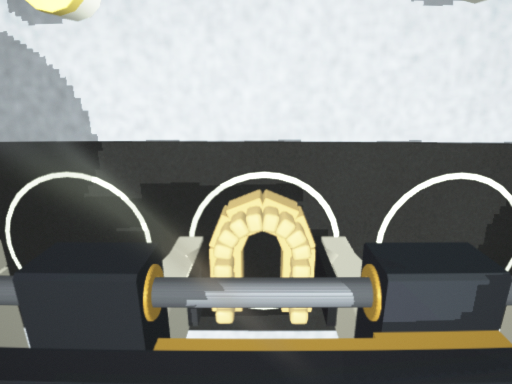

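```bash
python3 -m creep '{"jaw":[-0.3,-0.4,-0.4,-0.4,-0.5,-0.6,-0.8,-1,-1,-1],"roll":[0,0,0,0,0,0,0,0,0,0],"translation":[[0,0,0],[0,0,0],[0,0,0],[-0.01,0,0],[-0.03,0,0],[-0.03,0,0],[-0.03,0,0.01],[-0.01,0,0.01],[0,0,0.01],[0,0,0]]}'
python3 - <<'E'
from geo import *
import pickle
c=shot("wrist","w21");pickle.dump(c,open("w21.pkl","wb"))
print(rings(c),get_state()["tcp_pos"])
cv2.imwrite("pics/w21c.png",cv2.resize(c["image"][110:240,190:340],None,fx=5,fy=4.5,interpolation=2)[:,:,::-1])
E
```

```text
time_s: 27.4
tcp_pos: [0.6721, -0.0022, 0.1164]
eef_rot: [42.1, 90.0, 40.7]
contact_force: [-0.1, -0.0, -0.5]
gripper_width: 0.0874
circle [ 0.64   -0.2017] dia 53.1 [  7.3   5.4   3.6   1.8   0.2  -1.2  -2.8  -4.3  -3.3  -4.2  -4.9  -5.3
  -5.3  -5.1  -5.6  -8.3  -6.   -3.9  -4.5  -7.4 -10.1 -12.3 -14.8 -17.7
 -20.2 -23.  -20.9 -18.2 -15.3 -11.9  -7.7  -4.2  -1.9   0.5   2.3   4.2
   1.3  -0.2   3.4   6.2   8.3  10.6  12.9  11.8   9.2   7.4   5.6   3.
   1.2  -0.5  -2.8  -4.9  -6.8  -6.4  -4.7  -2.7   0.3   3.    4.7   4.3
   3.2   3.2   2.6   2.2   2.9   3.    2.5   1.4   1.6   2.    2.1   1.5
  -0.7  -2.   -3.2  -4.   -4.6  -4.9  -4.8  -4.5  -3.8  -3.   -1.8  -0.5
   1.    2.6   4.3   5.5   7.4   8.1   7.1   5.4   4.7   3.4   2.2   2.1
   1.3   0.8   1.3   1.2   2.1   2.5   3.8   4.6   5.5]
circle [0.6414 0.0979] dia 80.0 [ 0.4 -0.2  0.2 -0.1 -0.3 -0.2 -0.1  0.2  0.  -0.   0.1  0.5 -0.2  0.
  0.4 -0.3 -0.1  0.2  0.  -0.   0.  -0.5 -0.1 -0.4 -0.5 -0.4 -0.2  0.1
 -0.1 -0.2 -0.1  0.2 -0.1 -0.   0.2  0.2 -0.1 -0.2  0.   0.5  0.3 -0.4
 -0.2  0.3  0.  -0.1  0.   0.3 -0.2  0.4  0.2  0.3 
[... 673 characters left out ...]
3  0.2  0.3 -0.1  0.3  0.2  0.3  0.5  0.1  0.6  0.5  0.5]
circle [ 0.6356 -0.1012] dia 80.0 [ 0.3 -0.4 -0.1 -0.4  0.1  0.1  0.3 -0.1 -0.2 -0.   0.3 -0.1  0.2  0.3
 -0.2 -0.4  0.2  0.4 -0.1  0.3  0.2  0.1  0.3  0.6  0.2 -0.1 -0.2 -0.1
  0.2 -0.2 -0.3 -0.2  0.1 -0.1  0.  -0.3  0.4 -0.2  0.1 -0.2 -0.3 -0.2
 -0.   0.4  0.1 -0.1 -0.1  0.1 -0.4  0.1 -0.1 -0.   0.2 -0.1 -0.2  0.
 -0.1  0.2  0.   0.2 -0.2  0.4 -0.3 -0.1  0.3  0.  -0.1 -0.   0.2 -0.3
  0.2  0.1  0.1  0.2 -0.2  0.3  0.2  0.4  0.1  0.1 -0.3  0.1  0.1 -0.4
  0.  -0.2 -0.2 -0.1  0.2 -0.2 -0.4 -0.5]
[array([0.64135114, 0.09789284]), array([ 0.63906065, -0.00162941]), array([ 0.63562378, -0.10124603])] [ 0.67092353 -0.00234637  0.11551758]
```

View pics/w21c.png

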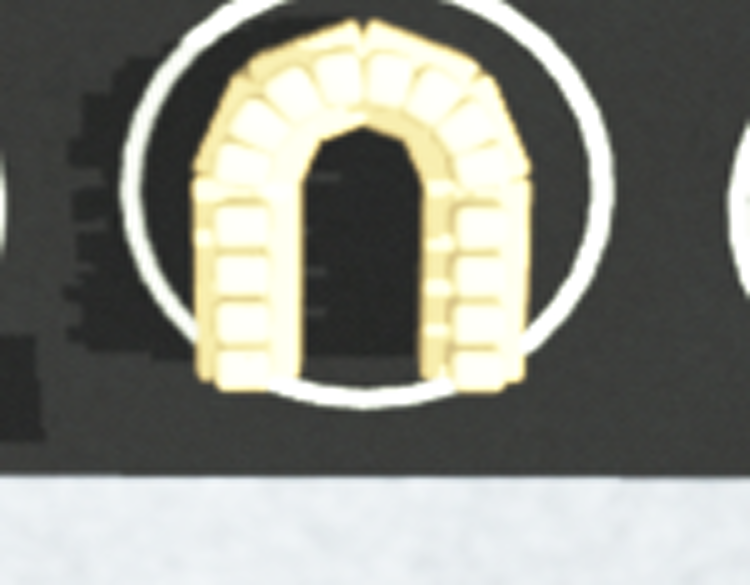

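Run:
```python
from geo import *
import pickle
c=pickle.load(open("w21.pkl","rb"))
P=lambda u,v:(190+u/5-.4,110+v/4.5-.4)
W=plane(c,[P(*p) for p in [(193,185),(199,380),(531,185),(525,381),(362,38)]],.019)[:,:2]
print(W.round(4),np.linalg.norm((W[1]+W[3])/2-W[4])*1e3,np.linalg.norm(W[0]-W[2])*1e3,"centre",((W[1]+W[3])/2+W[4])/2)
print(plane(c,[P(362,18)],.003))
```

```text
[[ 0.6333 -0.0282]
 [ 0.6681 -0.0291]
 [ 0.6346  0.0237]
 [ 0.6695  0.0229]
 [ 0.6094 -0.0016]] 59.39129904614579 51.93438697410154 centre [ 0.63912694 -0.00234996]
[[ 0.60705916 -0.00156029  0.003     ]]
```

```bash
python3 -m creep '{"jaw":[-1,-1,-1,-1,-1,-1,-1,-1,-1,-1],"roll":[0,0,0,0,0,0,0,0,0,0],"translation":[[0,0,-0.03],[0,0,-0.035],[0,0,-0.035],[0,0,-0.035],[0,0,-0.035],[0,0,-0.03],[0,0,0],[0,0,0],[0,0,0],[0,0,0]]}'
python3 - <<'E'
from geo import *
import pickle
c=shot("wrist","w22");pickle.dump(c,open("w22.pkl","wb"))
print(get_state()["joints"].round(1))
E
python3 -m creep '{"jaw":[-1,-1,-1,-1,-1,-1,-1,-1,-1,-1],"roll":[-0.149,-0.149,-0.149,-0.149,-0.149,-0.149,-0.149,-0.149,-0.149,-0.149],"translation":[[0,0,0],[0,0,0],[0,0,0],[0,0,0],[0,0,0],[0,0,0],[0,0,0],[0,0,0],[0,0,0],[0,0,0]]}'
python3 - <<'E'
from geo import *
import pickle
c=shot("wrist","w23");pickle.dump(c,open("w23.pkl","wb"))
print(get_state()["joints"].round(1))
go([.466,-.002,.01],None)
E
```

```text
time_s: 28.45
tcp_pos: [0.4719, 0.0027, 0.1162]
eef_rot: [-151.8, 90.0, -153.2]
contact_force: [0.2, 0.1, 0.3]
gripper_width: 0.0877
[  24.3    7.5  -33.     0.   -49.6 -115.7]
time_s: 29.5
tcp_pos: [0.4717, 0.0026, 0.1163]
eef_rot: [119.5, 90.0, -156.2]
contact_force: [0.1, -0.4, 0.1]
gripper_width: 0.0874
[ 24.3   7.5 -33.    0.  -49.6 -29.5]
jaw now 174.8 roll deg 0.00 rad 0.0000 -> jaw 174.8 t mm [106.3   5.3  -5.1]
```

View pics/w22.png

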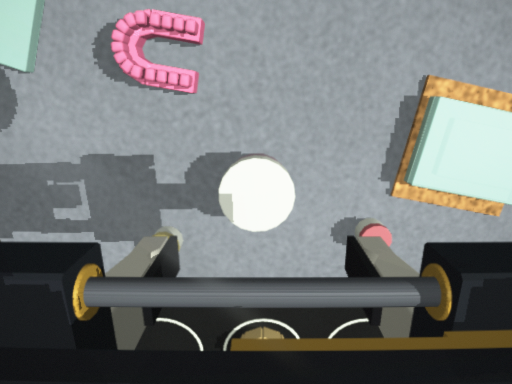

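View pics/w23.png

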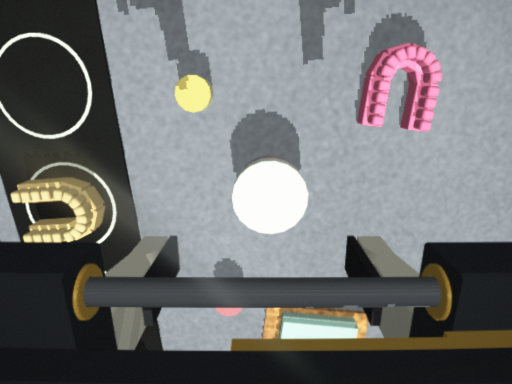

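```bash
cat >> geo.py <<'E'
def lid(c,near,z,thr=215,rad=60):
    im=c["image"]; m=(im.min(2)>thr).astype(np.uint8)
    b=[k for k in blobs(m,300) if cv2.pointPolygonTest(k,near,False)>=0]
    k=cv2.convexHull(b[0]); e=cv2.fitEllipse(k); print("px",np.round(e[0],1),np.round(e[1],1))
    return e[0],circ(plane(c,k.reshape(-1,2),z))
E
python3 - <<'E'
from geo import *
import pickle
np.set_printoptions(threshold=5)
a=pickle.load(open("w22.pkl","rb"));b=pickle.load(open("w23.pkl","rb"))
for z in (.036,):
    pa,_=lid(a,(265,190),z);pb,_=lid(b,(270,195),z)
print(tri([(a,pa),(b,pb)]))
E
```

```text
px [256.5 194.5] [73.3 75.8]
circle [ 0.4645 -0.0022] dia 56.7 [ 0.   0.2  0.1 ... -0.   0.1  0.1]
px [269.7 197.1] [72.8 76. ]
circle [ 0.4649 -0.0027] dia 56.8 [ 0.1  0.   0.1 ... -0.   0.1 -0.1]
(array([ 0.46485208, -0.00229891,  0.03161438]), [np.float64(0.0), np.float64(0.0)])
```

Run:
```python
from geo import *
go([.4648,-.0025,.010],None)
```

```text
jaw now 174.8 roll deg 0.00 rad 0.0000 -> jaw 174.8 t mm [106.3   6.4  -5.7]
```

```bash
python3 -m creep '{"jaw":[-1,-1,-1,-1,-1,-1,-1,-1,-1,-1],"roll":[0,0,0,0,0,0,0,0,0,0],"translation":[[0,0.0034,-0.0027],[0,0.003,-0.003],[0.02,0,0],[0.025,0,0],[0.025,0,0],[0.018,0,0],[0.01,0,0],[0.005,0,0],[0.003,0,0],[0,0,0]]}' 20
python3 - <<'E'
from geo import *
go([.4648,-.0025,.010],None)
c=shot("wrist","w24")
cv2.imwrite("pics/w24c.png",cv2.resize(c["image"][150:384,80:440],None,fx=2,fy=2,interpolation=2)[:,:,::-1])
E
```

```text
time_s: 30.55
tcp_pos: [0.4647, -0.0022, 0.0109]
eef_rot: [-64.8, 90.0, 19.1]
contact_force: [-0.3, -0.4, 0.7]
gripper_width: 0.0879
jaw now 173.9 roll deg 0.00 rad 0.0000 -> jaw 173.9 t mm [ 0.9 -0.1 -0.3]
```

View pics/w24c.png

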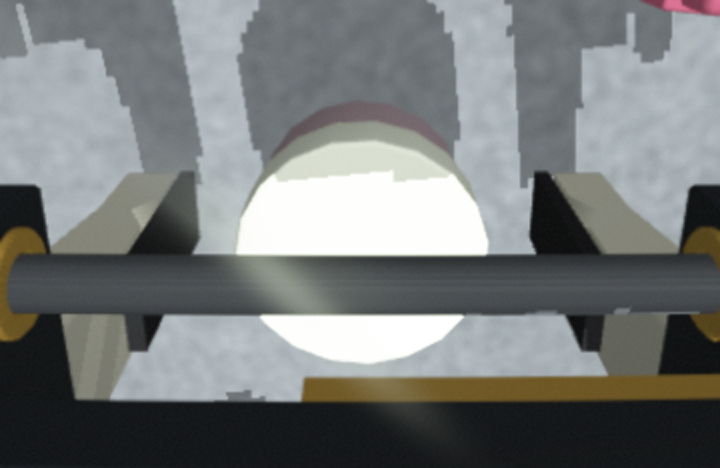

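```bash
python3 -m creep '{"jaw":[-0.5,-0.4,-0.2,0.2,0.2,0.2,0.2,0.2,0.2,0.2],"roll":[0,0,0,0,0,0,0,0,0,0],"translation":[[0,0,0],[0,0,0],[0,0,0],[0,0,0],[0,0,0],[0,0,0],[-0.005,0,0],[-0.02,0,0],[-0.025,0,0],[-0.025,0,0]]}' 20
python3 - <<'E'
from geo import *
go([.6413,.0979,.014],None)
c=shot("wrist","w25")
cv2.imwrite("pics/w25c.png",cv2.resize(c["image"][150:384,80:440],None,fx=2,fy=2,interpolation=2)[:,:,::-1])
E
```

```text
time_s: 31.6
tcp_pos: [0.464, -0.0025, 0.0865]
eef_rot: [116.9, 89.9, -159.1]
contact_force: [0.9, 0.8, -1.6]
gripper_width: 0.0571
jaw now 174.0 roll deg 0.00 rad 0.0000 -> jaw 174.0 t mm [  72.3 -165.8  118.5]
```

View pics/w25c.png

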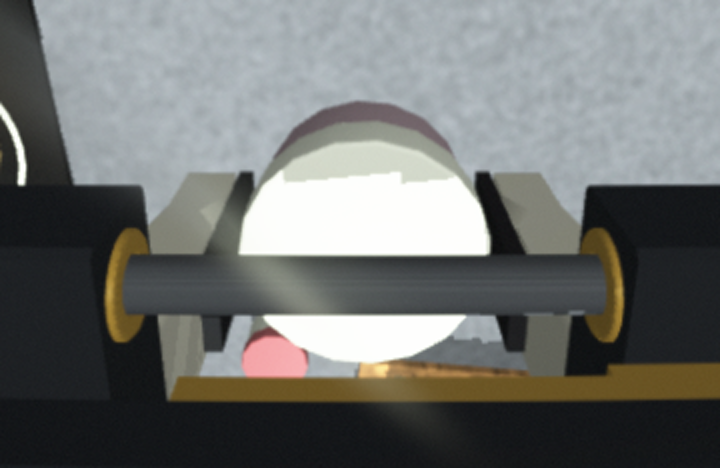

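```bash
python3 -m creep '{"jaw":[0.2,0.2,0.2,0.2,0.2,0.2,0.2,0.2,0.2,0.2],"roll":[0,0,0,0,0,0,0,0,0,0],"translation":[[0,-0.025,0.0178],[0,-0.028,0.02],[0,-0.028,0.02],[0,-0.028,0.02],[0,-0.028,0.02],[0,-0.028,0.02],[0,0,0],[0.015,0,0],[0.015,0,0],[0,0,0]]}'
python3 - <<'E'
from geo import *
go([.6413,.0979,.014],None)
c=shot("wrist","w26")
E
```

```text
time_s: 32.65
tcp_pos: [0.6387, 0.0966, 0.0529]
eef_rot: [113.5, 89.7, -162.5]
contact_force: [-0.9, 0.4, -0.1]
gripper_width: 0.0569
jaw now 173.9 roll deg 0.00 rad 0.0000 -> jaw 173.9 t mm [38.9 -2.7  1.6]
```

View pics/w26.png

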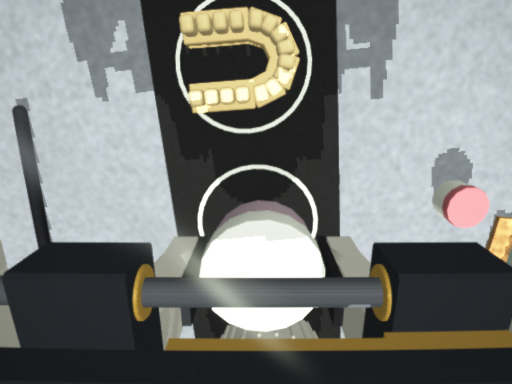

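```bash
python3 -m creep '{"jaw":[0.2,0.2,0.2,0.2,0.2,0.2,0.2,0.2,0.2,0.2],"roll":[0,0,0,0,0,0,0,0,0,0],"translation":[[0,-0.0027,0.0016],[0.01,0,0],[0.01,0,0],[0.008,0,0],[0.005,0,0],[0.003,0,0],[0.0015,0,0],[0.001,0,0],[0,0,0],[0,0,0]]}'
python3 - <<'E'
from geo import *
go([.6413,.0979,.014],None)
c=shot("wrist","w27")
E
```

```text
time_s: 33.7
tcp_pos: [0.644, 0.0988, 0.0175]
eef_rot: [-62.7, 90.0, 21.2]
contact_force: [0.5, 0.8, -1.1]
gripper_width: 0.0569
jaw now 174.0 roll deg 0.00 rad 0.0000 -> jaw 174.0 t mm [ 3.5  2.5 -1.2]
```

View pics/w27.png

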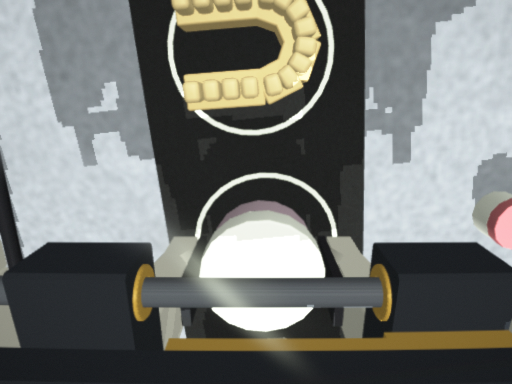

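```bash
python3 -m creep '{"jaw":[0.2,0.2,0.2,0.2,0.2,0.2,0.2,0.2,0.2,0.2],"roll":[0,0,0,0,0,0,0,0,0,0],"translation":[[0,0.0025,-0.0012],[0,0,0],[0.001,0,0],[0.001,0,0],[0.001,0,0],[0,0,0],[0,0,0],[0,0,0],[0,0,0],[0,0,0]]}'
python3 - <<'E'
from geo import *
go([.6413,.0979,.014],None)
E
```

```text
time_s: 34.75
tcp_pos: [0.6412, 0.0979, 0.0142]
eef_rot: [-84.4, 90.0, -0.4]
contact_force: [0.2, -0.1, -1.5]
gripper_width: 0.0569
jaw now 174.0 roll deg 0.00 rad 0.0000 -> jaw 174.0 t mm [ 0.2 -0.1  0. ]
```

Now lower the last half millimetre, release and retreat.

```bash
python3 -m creep '{"jaw":[0.2,0.2,0.2,-0.4,-0.5,-0.6,-0.8,-0.9,-0.9,-0.9],"roll":[0,0,0,0,0,0,0,0,0,0],"translation":[[0.0004,0,0],[0,0,0],[0,0,0],[0,0,0],[0,0,0],[0,0,0],[0,0,0],[-0.01,0,0],[-0.02,0,0],[-0.03,0,0]]}'
python3 -m creep '{"jaw":[-1,-1,-1,-1,-1,-1,-1,-1,-1,-1],"roll":[0,0,0,0,0,0,0,0,0,0],"translation":[[-0.02,0,0.005],[-0.02,0,0.01],[-0.02,0,0.015],[0,0,0],[0,0,0],[0,0,0],[0,0,0],[0,0,0],[0,0,0],[0,0,0]]}'
python3 - <<'E'
from geo import *
import pickle
np.set_printoptions(threshold=5)
c=shot("wrist","w28");pickle.dump(c,open("w28.pkl","wb"))
go([.4245,-.3695,.15],178)
E
```

```text
time_s: 35.75
tcp_pos: [0.6401, 0.0975, 0.0735]
eef_rot: [117.8, 89.8, -158.2]
contact_force: [0.7, -0.3, 0.7]
gripper_width: 0.0833
time_s: 36.75
tcp_pos: [0.6443, 0.1275, 0.1335]
eef_rot: [122.5, 90.0, -153.6]
contact_force: [-1.0, -0.3, -0.0]
gripper_width: 0.0876
jaw now 173.9 roll deg -4.05 rad -0.0707 -> jaw 178.0 t mm [ -16.3  202.3 -504.4]
```

View pics/w28.png

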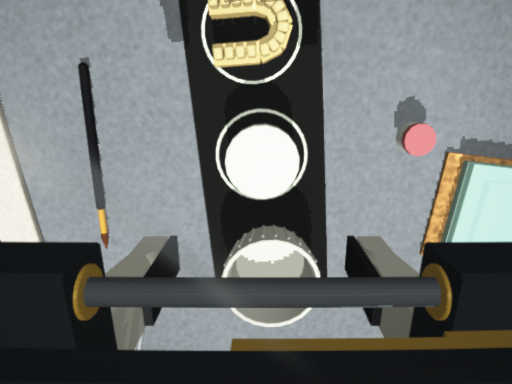

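Run:
```python
from geo import *
import pickle
np.set_printoptions(threshold=5)
c=pickle.load(open("w28.pkl","rb"))
lid(c,(262,160),.039)
g=cv2.cvtColor(c["image"],cv2.COLOR_RGB2GRAY)
for k in blobs(g>140,200):
    if cv2.pointPolygonTest(k,(262,160),False)>=0 and cv2.contourArea(k)<12000: circ(plane(c,k.reshape(-1,2),.003))
```

```text
px [261.7 161.7] [73.  73.2]
circle [0.6408 0.0976] dia 56.4 [0.1 0.2 0.1 ... 0.1 0.  0.3]
circle [0.6414 0.0981] dia 79.1 [ 0.  -0.6 -0.5 ... -0.2 -0.1 -0.1]
```

```bash
python3 -c "
from geo import *
go([.4245,-.3695,.14],None)"
python3 -m creep '{"jaw":[-1,-1,-1,-1,-1,-1,-1,-1,-1,-1],"roll":[0,0,0,0,0,0,0,0,0,0],"translation":[[0,0.012,-0.03],[0,0.015,-0.043],[0,0.015,-0.043],[0,0.015,-0.043],[0,0.015,-0.043],[0,0.015,-0.043],[0,0.015,-0.043],[0,0.015,-0.043],[0,0.015,-0.043],[0,0.015,-0.043]]}'
python3 -c "
from geo import *
go([.4245,-.3695,.14],None)"
```

```text
jaw now 173.9 roll deg 0.00 rad 0.0000 -> jaw 173.9 t mm [  -6.3  166.2 -517.4]
time_s: 37.8
tcp_pos: [0.4533, -0.273, 0.1341]
eef_rot: [-101.7, 90.0, -17.7]
contact_force: [0.2, -0.2, 0.1]
gripper_width: 0.0873
jaw now 174.0 roll deg 0.00 rad 0.0000 -> jaw 174.0 t mm [ -5.9  18.6 -99. ]
```

```bash
python3 -m creep '{"jaw":[-1,-1,-1,-1,-1,-1,-1,-1,-1,-1],"roll":[0,0,0,0,0,0,0,0,0,0],"translation":[[-0.005,0.006,-0.03],[0,0.006,-0.03],[0,0.006,-0.03],[0,0,-0.005],[0,0,0],[0,0,0],[0,0,0],[0,0,0],[0,0,0],[0,0,0]]}'
python3 - <<'E'
from geo import *
import pickle
c=shot("wrist","w29");pickle.dump(c,open("w29.pkl","wb"))
go([.4245,-.3695,.034],None)
E
```

```text
time_s: 38.8
tcp_pos: [0.4266, -0.3637, 0.1389]
eef_rot: [-96.2, 90.0, -12.2]
contact_force: [0.8, 0.5, -0.6]
gripper_width: 0.0878
jaw now 174.0 roll deg 0.00 rad 0.0000 -> jaw 174.0 t mm [104.8   1.4  -5.9]
```

View pics/w29.png

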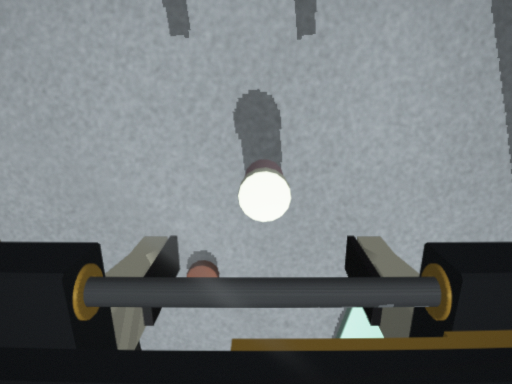

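Run:
```python
from geo import *
import pickle
np.set_printoptions(threshold=5)
c=pickle.load(open("w29.pkl","rb"));t,s=pickle.load(open("c0.pkl","rb"))
p,(q,r)=lid(c,(264,196),.06)
print(tri([(c,p),(s,(138.5,256.2))]),tri([(c,p),(t,(403.4,226.7))]))
go([q[0],q[1],.034],None)
```

```text
px [264.1 196.3] [49.5 52. ]
circle [ 0.4238 -0.371 ] dia 38.5 [-0.1 -0.   0.1 ... -0.1  0.  -0. ]
(array([ 0.42433011, -0.36897778,  0.05577978]), [np.float64(1.3), np.float64(1.3)]) (array([ 0.42396797, -0.3702878 ,  0.05607   ]), [np.float64(0.1), np.float64(0.1)])
jaw now 174.0 roll deg 0.00 rad 0.0000 -> jaw 174.0 t mm [104.8   2.   -7.5]
```

```bash
python3 -m creep '{"jaw":[-1,-1,-1,-1,-1,-1,-0.7,-0.5,-0.4,-0.4],"roll":[0,0,0,0,0,0,0,0,0,0],"translation":[[0,0.001,-0.003],[0,0.001,-0.004],[0.02,0,0],[0.025,0,0],[0.025,0,0],[0.018,0,0],[0.01,0,0],[0.005,0,0],[0.0015,0,0],[0,0,0]]}' 20
python3 - <<'E'
from geo import *
go([.4239,-.3705,.034],None)
c=shot("wrist","w30")
cv2.imwrite("pics/w30c.png",cv2.resize(c["image"][150:384,80:440],None,fx=2,fy=2,interpolation=2)[:,:,::-1])
E
```

```text
time_s: 39.85
tcp_pos: [0.424, -0.3711, 0.0348]
eef_rot: [-114.0, 89.9, -30.1]
contact_force: [-0.2, -0.5, -0.3]
gripper_width: 0.0632
jaw now 174.0 roll deg 0.00 rad 0.0000 -> jaw 174.0 t mm [0.8 0.2 0.6]
```

View pics/w30c.png

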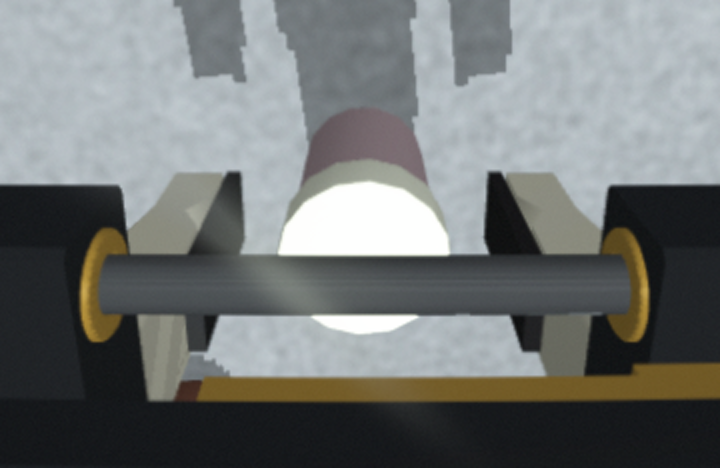

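```bash
python3 -m creep '{"jaw":[0,0.2,0.5,0.6,0.6,0.6,0.6,0.6,0.6,0.6],"roll":[0,0,0,0,0,0,0,0,0,0],"translation":[[0,0,0],[0,0,0],[0,0,0],[0,0,0],[0,0,0],[0,0,0],[-0.005,0,0],[-0.02,0,0],[-0.025,0,0],[-0.02,0,0]]}' 20
python3 - <<'E'
from geo import *
go([.6357,-.1013,.038],None)
c=shot("wrist","w31")
cv2.imwrite("pics/w31c.png",cv2.resize(c["image"][150:384,80:440],None,fx=2,fy=2,interpolation=2)[:,:,::-1])
E
```

```text
time_s: 40.9
tcp_pos: [0.4234, -0.3708, 0.1053]
eef_rot: [85.8, 90.0, 169.7]
contact_force: [0.0, 0.1, -0.5]
gripper_width: 0.039
jaw now 174.0 roll deg 0.00 rad 0.0000 -> jaw 174.0 t mm [  67.3 -182.7  290.4]
```

View pics/w31c.png

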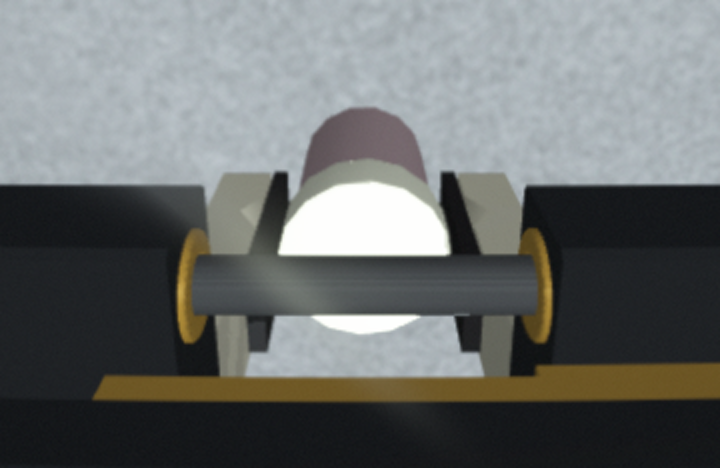

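```bash
python3 -m creep '{"jaw":[0.6,0.6,0.6,0.6,0.6,0.6,0.6,0.6,0.6,0.6],"roll":[0,0,0,0,0,0,0,0,0,0],"translation":[[-0.01,-0.015,0.025],[-0.005,-0.0225,0.036],[0,-0.0225,0.036],[0,-0.0225,0.036],[0,-0.0225,0.036],[0,-0.0225,0.036],[0,-0.0225,0.036],[0,-0.0225,0.036],[0,-0.010,0.013],[0,0,0]]}'
python3 -m creep '{"jaw":[0.6,0.6,0.6,0.6,0.6,0.6,0.6,0.6,0.6,0.6],"roll":[0,0,0,0,0,0,0,0,0,0],"translation":[[0,0,0],[0,0,0],[0.02,0,0],[0.02,0,0],[0.015,0,0],[0,0,0],[0,0,0],[0,0,0],[0,0,0],[0,0,0]]}'
python3 - <<'E'
from geo import *
import pickle
c=shot("wrist","w32");pickle.dump(c,open("w32.pkl","wb"))
go([.6357,-.1013,.038],None)
E
```

```text
time_s: 41.95
tcp_pos: [0.6367, -0.0998, 0.1186]
eef_rot: [94.2, 90.0, 178.3]
contact_force: [-0.1, -0.4, -0.6]
gripper_width: 0.0389
time_s: 42.95
tcp_pos: [0.636, -0.1017, 0.0651]
eef_rot: [-79.0, 89.9, 5.0]
contact_force: [0.3, 0.1, -0.8]
gripper_width: 0.0395
jaw now 174.0 roll deg 0.00 rad 0.0000 -> jaw 174.0 t mm [26.9  0.3  0.3]
```

View pics/w32.png

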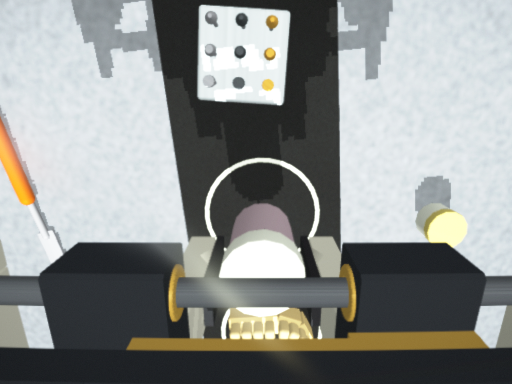

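```bash
python3 -m creep '{"jaw":[0.6,0.6,0.6,0.6,0.6,0.6,0.6,0.6,0.6,0.6],"roll":[0,0,0,0,0,0,0,0,0,0],"translation":[[0.01,0,0],[0.008,0,0],[0.004,0,0],[0.002,0,0],[0.0015,0,0],[0.001,0,0],[0.0005,0,0],[0,0,0],[0,0,0],[0,0,0]]}'
python3 - <<'E'
from geo import *
c=shot("wrist","w33")
go([.6357,-.1013,.038],None)
E
```

```text
time_s: 44.0
tcp_pos: [0.6358, -0.1017, 0.0376]
eef_rot: [-87.4, 90.0, -3.4]
contact_force: [-0.6, 0.5, 1.7]
gripper_width: 0.0389
jaw now 174.0 roll deg 0.00 rad 0.0000 -> jaw 174.0 t mm [-0.4  0.1  0.4]
```

View pics/w33.png

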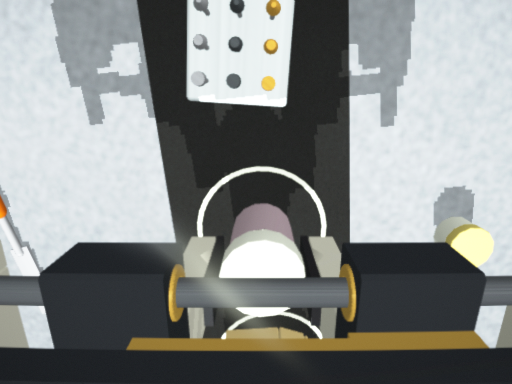

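Touching the mat lightly (about 2 N). Release and retreat.

```bash
python3 -m creep '{"jaw":[0.4,0.2,0.1,0,-0.1,-0.2,-0.3,-0.3,-0.3,-0.3],"roll":[0,0,0,0,0,0,0,0,0,0],"translation":[[0,0,0],[0,0,0],[0,0,0],[0,0,0],[0,0,0],[0,0,0],[0,0,0],[-0.01,0,0],[-0.02,0,0],[-0.03,0,0]]}'
python3 -m creep '{"jaw":[-1,-1,-1,-1,-1,-1,-1,-1,-1,-1],"roll":[0,0,0,0,0,0,0,0,0,0],"translation":[[-0.025,0,0.005],[-0.025,0,0.015],[-0.02,0,0.015],[-0.02,0,0.015],[0,0,0],[0,0,0],[0,0,0],[0,0,0],[0,0,0],[0,0,0]]}'
python3 - <<'E'
from geo import *
import pickle
np.set_printoptions(threshold=5)
c=shot("wrist","w34");pickle.dump(c,open("w34.pkl","wb"))
E
```

```text
time_s: 45.05
tcp_pos: [0.6345, -0.1018, 0.0969]
eef_rot: [99.9, 89.8, -176.2]
contact_force: [0.3, -0.3, 0.3]
gripper_width: 0.0571
time_s: 46.05
tcp_pos: [0.6407, -0.0523, 0.1867]
eef_rot: [108.4, 89.9, -167.7]
contact_force: [-0.4, -0.3, 0.1]
gripper_width: 0.0875
```

View pics/w34.png

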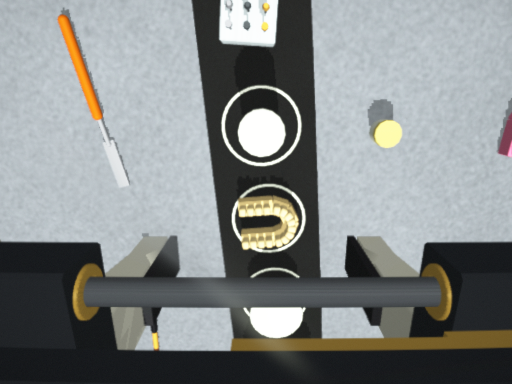

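Run:
```python
from geo import *
import pickle
np.set_printoptions(threshold=5)
c=pickle.load(open("w34.pkl","rb"))
lid(c,(262,132),.063)
g=cv2.cvtColor(c["image"],cv2.COLOR_RGB2GRAY)
for k in blobs(g>140,200):
    if cv2.pointPolygonTest(k,(262,132),False)>=0 and cv2.contourArea(k)<12000: circ(plane(c,k.reshape(-1,2),.003))
# full checks from fixed cameras
for n in("top","scene"): shot(n,n+"F")
im=cv2.imread("pics/sceneF.png");cv2.imwrite("pics/sceneFc.png",cv2.resize(im[115:290,120:370],None,fx=3.2,fy=3.2,interpolation=2))
im=cv2.imread("pics/topF.png");cv2.imwrite("pics/topFc.png",cv2.resize(im[110:290,90:380],None,fx=2.7,fy=2.7,interpolation=2))
```

```text
px [261.1 132.4] [46.3 47.1]
circle [ 0.6356 -0.1017] dia 38.8 [0.1 0.  0.1 ... 0.1 0.1 0. ]
circle [ 0.6359 -0.1015] dia 79.8 [ 0.1 -0.6 -0.3 ... -0.5 -0.3 -0.1]
```

View pics/sceneFc.png

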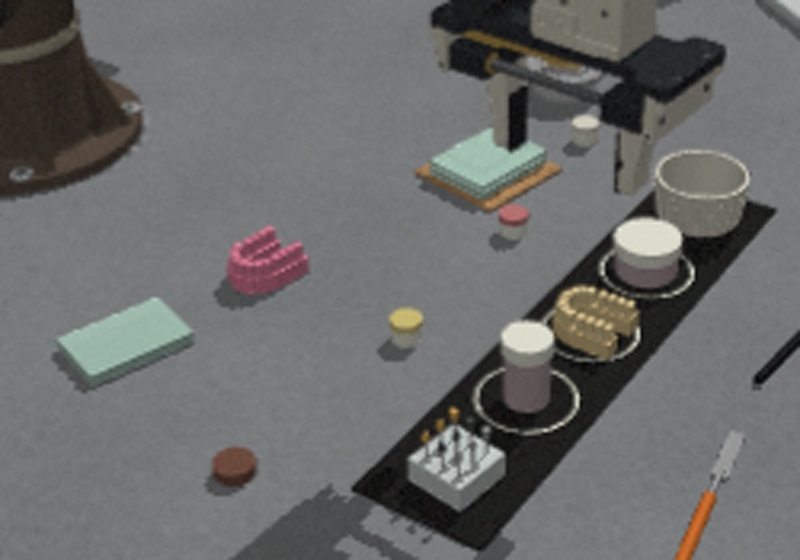

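View pics/topFc.png

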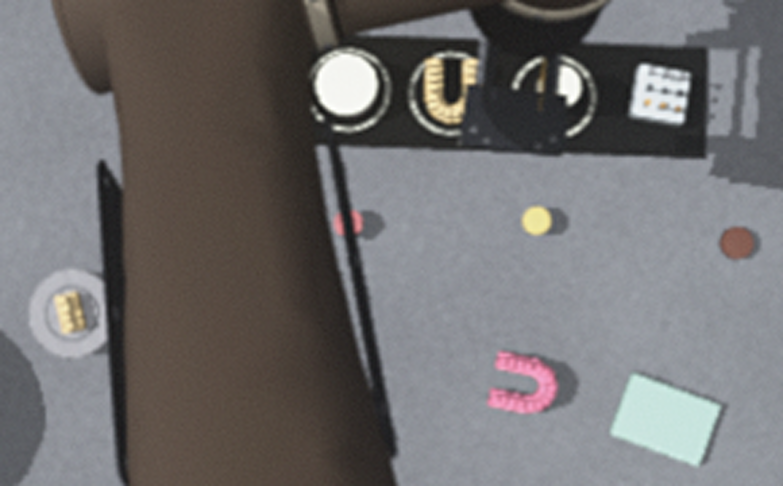

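```bash
python3 -c "
from plant import *
print(get_state()['time_s'], abs(get_state()['qd']).max()); print(close_job())"
```

```text
46.2 0.0731391312306775
the job is handed in; nothing more can be done
None
```

I finished the job in the order asked and handed it in at 46.2 s, with the gripper clear of everything. `close_job()` returned no verdict.

| Thing | Where it went | Last check: distance from the middle |
|---|---|---|
| Quadrant cast | turntable | about 1 mm, wrist camera |
| Spacer plate | plate pile | about 1 mm, lying flat and square to the pile, wrist camera |
| Arch cast | middle ring | about 0.5 mm, wrist camera |
| Squat jar | ring on the bowl side | under 1 mm, wrist camera |
| Tall jar | ring on the bur-block side | about 0.4 mm, wrist camera |

The final scene picture shows the row and the plate on the pile upright, and the final top picture shows the quadrant cast on the turntable. Nothing else has visibly moved. The highest force I read was about 6 N, when the arch cast touched the mat.

Some checks disagreed slightly:
- **Ring positions:** the fixed cameras put the ring centres 1–2 mm from where the wrist camera did, which is within the stated calibration. I placed by the wrist camera, and the ring checks above are relative to the rings it saw.
- **Pile height:** two views gave 16–19 mm for the top of the pile, against the stated 20.4 mm. The plate was let go less than 1 mm above it.
- **Jar heights:** the measured lid tops were 3–7 mm below the stated heights. I used the stated heights for the grasps.
- **Moves:** a few fast moves stopped up to 8 mm from where I meant them to. I corrected each one before gripping or letting go.

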